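Fetch the scoop coater from behind the ink tubs

ROBOT

A 6-joint arm with a two-finger parallel gripper is mounted at the origin on a cart in front of the work surface, level with it; the furniture and walls round the work are solid. World frame = base frame: x ahead of the robot, y to its left, z up, the work surface at z = 0. Lengths are in m, angles in rad, forces in N, time in s.
With the tool pointing down it reaches from about 0.2 to 0.875 m from the base axis. Payload 3.4 kg.
Tool frame: the origin (TCP) lies midway between the tips of the shut fingers; the grasp point (between the pads) lies 19 mm behind it; z points along the fingers, y is the line along which they close (so a half turn about z gives the same grasp; the last joint's range is limited). The gripper opens to 94 mm and grips with 3 to 60 N. Pads are 16 mm wide; open, the fingers measure 119 mm over their backs; the gripper's body (75 mm by 177 mm) begins 78 mm behind the grasp point.
Start: joints at [-0.121, 0.276, 1.505, -0, 1.361, -0.121], TCP at [0.575, -0, 0.205] pointing down, gripper open.
Joint ranges: [-2.89, 2.89], [-0.75, 2.08], [0.22, 2.7], [-1.18, 4.32], [0.11, 2.71], [-2.7, 2.7]. Speed limits (rad/s): [2.57, 2.57, 3.14, 3.14, 3.14, 3.14].

INTERFACE

Orientations are given as a 3x3 rotation matrix whose columns are the frame's x, y, z axes.
In Python, from workcell import r gives the robot as it stands.
- The arm moves only by the tool move_arm, never from a script. Its argument "targets" is a list of rows, each a list of 4 numbers: the shift along the tool's x, y, z in units of 40 mm (1.0 is 40 mm), then the turn about the tool's z in units of 8 degrees (1.0 is 8 degrees). In form: [[x, y, z, spin], ...]. A call has 1 to 5 rows; each row shifts and turns the commanded pose from where the row before left it, along the tool's axes as they then stand; what a row does not reach is not made up. A row lasts 1/8 s, in which the tool goes at most 62.5 mm and 10.7 degrees, less where a joint would pass 70% of its speed; a pose out of reach is approached as far as the arm can. A call is refused whole if a number of a shift passes 1 or a number of a turn 1, either way. A call with a gripper value outside its range is refused whole. "hand" is the opening, from -1 (shut) to 1 (fully open), set as the call begins (left out, the last holds). The fingers move at their own pace and stop on an object; the grip force is fixed at half the most. Time passes only in rows, so rows that do not move let the fingers close. It gives the time, the measured TCP pose, the force, the opening and the grip force at its end, in the units of the state.
- r.get_state(): the state, without advancing time (a new reading comes with each control period).
- r.get_image(name): name is "scene" or "side" or "wrist"; returns a dict with "image" (420x560x3 uint8, red, green, blue), "z_map" (420x560 float32, m along the optical axis (not along the pixel's ray), 0 where there is no reading), "fx", "fy", "cx", "cy" (pixels), "eye" and "orientation" of the camera in the world. Camera axes: x right, y up, looking along -z (the intrinsics and any distortion apply to the point x, -y, -z); pixel columns grow to the right and rows downward; lengths in m; the calibration is good to about 2 mm. A picture is of the moment at which its call begins.
- r.hand_in(): hands the job in; it is judged then, once.
Trained networks look in a picture, given as the dict that the camera call returned (one of the last four; its "shot" number tells which), for a name from the list of things; names that differ only in an ending like _2 or _b are one class to them, and where a whole thing is asked for, a point or a joint stands for the part that bears it (a point fixed in the world has none). Each returns a list of dicts, best first, with "confidence" (0 to 1); they miss things now and then, are a little off and sometimes report something else, mostly with a low value. They report only what shows in the picture. A call takes as long as a camera call.
- r.masks_of(picture, target): "pixels" (420x560 bool, what is visible of it) and "extent" ([left, top, width, height] in pixels, round what is visible of it).
The state is a dict: "clock": time; "joint_pos": joint angles; "joint_velocities": joint speeds; "tau": joint torques, N m; "tcp_pos": TCP position; "ee_rot": TCP orientation; "force": force on the tool from outside, world axes, zero at the start; "moment": the same for the moment, N m; "finger_gap": finger opening in m; "finger_force": force on a finger pad.
Only numpy, scipy, OpenCV 4.12 (cv2) and the standard library are available. Lean on these libraries where they do the work, as an engineer would, in place of code of your own. Each camera call takes 0.05 s, during which the arm holds its last target. There are 200 camera calls.

TASK

The aluminium scoop coater is boxed in at the back of the plywood ink board, behind a row of three ink tubs. Stand all three tubs in the long white drip tray to make room, then lift the coater out and lay it the right way up, lengthwise, in the steel drain tray; only then set each tub back down into the very recess of the board that it came from. Keep the tubs upright all the time and do not shift the small pigment bottle that stands at the end of the drip tray.

Things in the scene. Friction and masses are not known exactly. Their poses are not given: they have to be found in the camera images.
- ink_board: Fixed plywood board 180 (x) x 278 (y) x 18 mm. Origin: centre of underside; x to its back, y left, z up. 3 round recesses, 72 mm wide, floor at z 6 mm, at x -47, y -96/0/96: a tub in each. Coater on top at x 20, y 0, between strips (34 mm high, inner faces y +-115) and back fence (44 mm high, inner face x 78). Board and drain tray may swap sides.
- drip_tray: Fixed long shallow white plastic tray with ribbed floor near the front edge of the bench, 95 (x) by 272 (y) mm, walls 3 mm thick and 14 mm high, floor 3 mm thick. Origin: centre of its underside; x away from the robot, y along its length to the left, z up. Holds three tubs in a row, for instance at y = -95, 0 and 95 mm. A white lid lies beyond its left end.
- drain_tray: Fixed shallow steel tray, 135 (x) by 236 (y) mm, walls 2 mm thick, rim 15 mm high, with three drain bars across it (at y = -70, 0, 70 mm) whose tops, 10 mm above the bench, carry the coater. Origin: centre of its underside; x away from the robot, y along its length to the left, z up.
- tall_tub: Tall used ink tub with a closed white lid, 72 mm across the lid collar, 101 mm high. Walls taper slightly to a narrower foot about 50 mm across. Grasp it round the wall from above, 55 to 66 mm wide, about 66 mm above its underside. Origin: centre of its underside, z up; round, its yaw means nothing. About 0.2 kg.
- open_tub: Used white ink tub without a lid, open and empty, 66 mm across the rim, 80 mm high. Walls taper slightly to a narrower foot about 50 mm across. Grasp it round the wall from above, 55 to 66 mm wide, about 52 mm above its underside. Origin: centre of its underside, z up; round, its yaw means nothing. About 0.2 kg.
- short_tub: Short flared ink tub with a closed teal lid, 70 mm across the lid collar, 54 mm high. Walls taper slightly to a narrower foot about 42 mm across. Grasp it round the wall from above, 55 to 66 mm wide, about 36 mm above its underside. Origin: centre of its underside, z up; round, its yaw means nothing. About 0.2 kg.
- coater: Aluminium scoop coater, an open trough with plastic end plates: 53 (x) by 208 (y) by 40 mm high at the end plates; between them its wall at -x is 16 mm high, at +x 34 mm. Grasped across its middle from above, 50 mm wide, low enough to catch the 16 mm wall. Origin: centre of its underside, y along its length, z up. About 0.18 kg.
- dye_bottle: Bystander: small blue pigment bottle with a black cap, loose, 38 mm across, 89 mm high, standing just beyond the right end of the drip tray, about 182 mm from its origin. Origin: centre of its underside.

How it is judged:
By the outcome, as a careful person would: the job done as asked, in the order asked, and still so for the second after the job is handed in, with the robot touching nothing.
It also fails if it takes over 131 s, if anything falls off the work surface, if the arm or the gripper's body presses on something with over 40 N, if the wrist force passes 120 N, or if a joint passes its speed limit or range.

## Working session

There is one attempt and no reset: what is moved stays moved. The work goes in short steps, Python scripts to look and compute and a tool call to move; the robot and the scene stay as the last step left them, time stands still between calls to the robot, and variables do not carry over. Pictures are saved under pics/ and viewed, at most 14 in all, crops included, and the job is handed in when it is done.

Besides the shell and the picture viewer there is one more tool, called after "Emit:" as name(argument=value, ...), one argument or row to a line, values as JSON. move_arm: Moves the arm, as the interface text tells. Its arguments: {"type":"object","properties":{"targets":{"type":"array","items":{"type":"array","items":{"type":"number"}}},"hand":{"type":"number"}},"required":["targets"]}

```bash
ls; mkdir -p pics; cat > h.py <<'E'
import numpy as np, cv2
from workcell import r
def shot(n,f=None):
    p=r.get_image(n)
    if f: cv2.imwrite('pics/'+f,cv2.cvtColor(p['image'],cv2.COLOR_RGB2BGR))
    return p
def cloud(p,m=None):
    z=p['z_map']; v,u=np.nonzero((z>0)&(m if m is not None else True))
    d=z[v,u]; c=np.c_[(u-p['cx'])/p['fx']*d,-(v-p['cy'])/p['fy']*d,-d]
    return c@np.array(p['orientation']).T+np.array(p['eye'])
E
python3 - <<'E'
from h import *
for n in('scene','side'):
    p=shot(n,n+'0.png'); print(n,[k for k in p],p['eye'])
    for t in 'ink_board drip_tray drain_tray tall_tub open_tub short_tub coater dye_bottle'.split():
        for d in r.masks_of(p,t)[:2]:
            c=cloud(p,d['pixels'])
            if len(c)<10: continue
            hi=c[c[:,2]>np.percentile(c[:,2],98)-.006]
            print(t,round(d['confidence'],2),d['extent'],'med',np.median(c,0).round(3),'p2',np.percentile(c,2,0).round(3),'p98',np.percentile(c,98,0).round(3),'topmid',((np.percentile(hi,1,0)+np.percentile(hi,99,0))/2).round(3))
print(r.get_state())
E
```

```text
pics
scene ['image', 'z_map', 'fx', 'fy', 'cx', 'cy', 'eye', 'orientation', 'shot'] [0.09286997 0.71191958 0.80356476]
ink_board 0.66 [212.3, 116.9, 127.2, 108.0] med [0.66  0.134 0.019] p2 [ 0.551 -0.067  0.001] p98 [0.778 0.218 0.046] topmid [0.733 0.091 0.048]
ink_board 0.23 [249.8, 201.5, 102.4, 123.3] med [0.466 0.234 0.004] p2 [0.4   0.086 0.   ] p98 [0.532 0.36  0.017] topmid [0.465 0.222 0.015]
drip_tray 0.86 [250.6, 201.7, 102.6, 120.0] med [0.465 0.236 0.004] p2 [0.398 0.086 0.   ] p98 [0.531 0.36  0.017] topmid [0.465 0.222 0.015]
drain_tray 0.95 [139.8, 211.4, 125.6, 119.7] med [0.593 0.368 0.003] p2 [ 0.514  0.241 -0.001] p98 [0.67  0.475 0.016] topmid [0.592 0.359 0.014]
tall_tub 0.86 [260.4, 155.3, 37.3, 59.0] med [0.586 0.157 0.099] p2 [0.563 0.117 0.011] p98 [0.625 0.179 0.107] topmid [0.596 0.146 0.105]
tall_tub 0.21 [285.0, 140.8, 26.2, 39.6] med [0.615 0.05  0.068] p2 [0.593 0.02  0.014] p98 [0.651 0.079 0.087] topmid [0.621 0.05  0.086]
open_tub 0.67 [284.9, 140.1, 27.4, 42.1] med [0.615 0.051 0.069] p2 [0.592 0.02  0.014] p98 [0.651 0.079 0.088] topmid [0.617 0.
[... 1813 characters left out ...]
0285e+00, -1.21020283e-01]), 'joint_velocities': array([ 0.0016193 ,  0.00036411,  0.00183848,  0.00050742, -0.00255305,
       -0.00066931]), 'tau': array([ 1.15366573e-03, -4.04448187e+01, -2.37496859e+01,  7.00717536e-02,
        2.47140293e-02,  3.32229860e-06]), 'tcp_pos': array([ 5.75067991e-01, -2.46291665e-05,  2.05517896e-01]), 'ee_rot': array([[ 1.39885472e-05,  9.99999988e-01,  1.52995022e-04],
       [ 1.00000000e+00, -1.39883107e-05, -1.54712285e-06],
       [-1.54498269e-06,  1.52995043e-04, -9.99999988e-01]]), 'force': array([ 0.24651954,  0.55740416, -0.45013932]), 'moment': array([ 0.049223  , -0.03656696,  0.01520868]), 'finger_force': 0.0, 'finger_gap': 0.0940593473217076}
```

View pics/scene0.png

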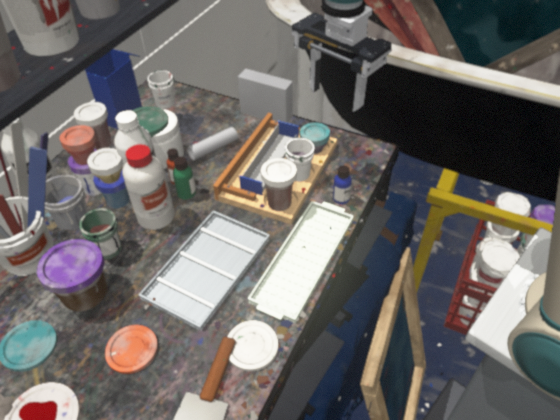

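View pics/side0.png

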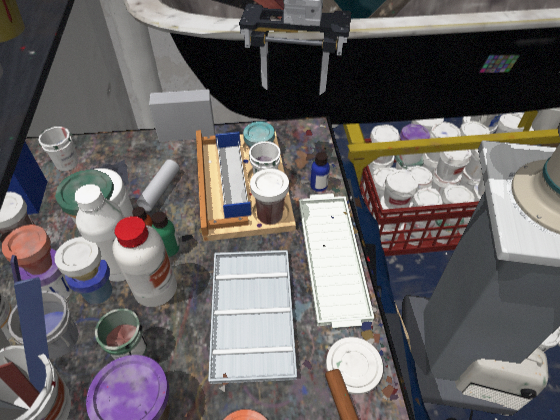

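```bash
python3 - <<'E'
from h import *
P=[shot('scene'),shot('side')]
for p in P: print(p['fx'],p['cx'],p['cy'])
C=np.vstack([cloud(p) for p in P])
# top-down max-height map, 1.5mm cells
x0,x1,y0,y1,s=.35,.85,-.15,.55,.0012
k=(C[:,0]>x0)&(C[:,0]<x1)&(C[:,1]>y0)&(C[:,1]<y1)&(C[:,2]<.35);D=C[k]
H=np.zeros((int((x1-x0)/s)+1,int((y1-y0)/s)+1),np.float32)
np.maximum.at(H,(((x1-D[:,0])/s).astype(int),((y1-D[:,1])/s).astype(int)),D[:,2])
Hc=cv2.applyColorMap((np.clip(cv2.dilate(H,np.ones((3,3)))/.12,0,1)*255).astype(np.uint8),cv2.COLORMAP_JET)
cv2.imwrite('pics/h0.png',Hc)
p=P[1];cr=p['image'][110:250,180:390];cv2.imwrite('pics/crop0.png',cv2.cvtColor(cv2.resize(cr,None,fx=3.6,fy=3.6,interpolation=cv2.INTER_CUBIC),cv2.COLOR_RGB2BGR))
for p in P:
  for t in ('drip_tray','drain_tray','coater','ink_board'):
    m=r.masks_of(p,t)
    if not m: print(t,'none');continue
    c=cloud(p,m[0]['pixels'])
    if t=='coater': c=c[(c[:,2]>.045)&(c[:,2]<.07)]
    else: c=c[c[:,2]<.06]
    if t!='ink_board':
      # drop sparse outliers
      g=np.round(c[:,:2]/.006).astype(int);u,i,n=np.unique(g,axis=0,return_inverse=True,return_counts=True);c=c[n[i.ravel()]>2]
    print(t,cv2.minAreaRect((c[:,:2]*1000).astype(np.float32)), np.median(c[:,2]))
E
```

```text
516.1334930221251 287.20364085423535 206.06581200743244
464.24497775273227 277.4534248812599 212.20179683449217
drip_tray ((466.7099304199219, 219.99172973632812), (97.41852569580078, 300.0247802734375), 13.669157028198242) 0.003943426339098166
drain_tray ((593.0580444335938, 357.9308166503906), (138.54005432128906, 238.39825439453125), 11.536334991455078) 0.0029098958745061854
coater ((686.6318969726562, 71.08453369140625), (50.67884063720703, 212.32489013671875), 17.685285568237305) 0.051225966232432196
ink_board ((684.3396606445312, 58.77616882324219), (210.28433227539062, 301.9844665527344), 16.710163116455078) 0.01871549679693485
drip_tray ((652.697509765625, -41.487693786621094), (64.79405975341797, 67.73741912841797), 89.44281768798828) 0.05627443588509995
drain_tray ((595.6822509765625, 358.4619140625), (140.2560272216797, 239.21363830566406), 11.179997444152832) 0.0030950717577409304
coater ((688.9620971679688, 71.67666625976562), (51.99775695800781, 210.51699829101562), 17.789419174194336) 0.05303260191766668
ink_board ((671.7986450195312, 66.28458404541016), (184.0289306640625, 278.4139099121094), 16.972131729125977) 0.01916978179253037
```

View pics/h0.png

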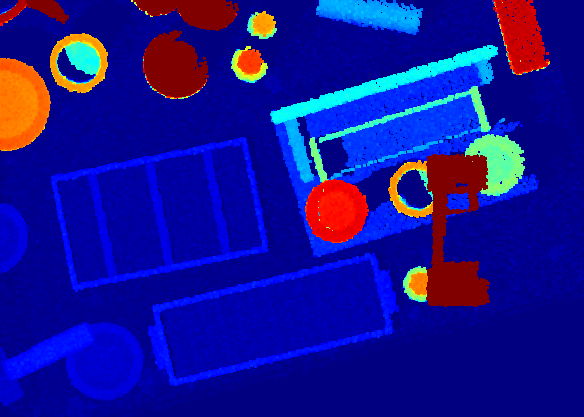

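View pics/crop0.png

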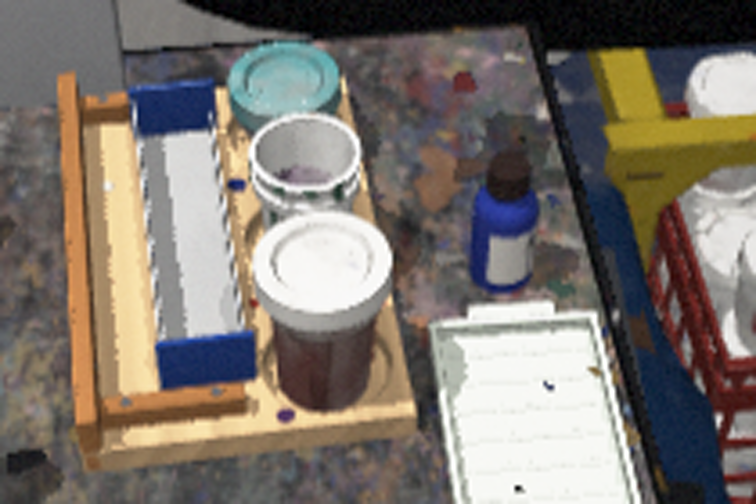

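```bash
cat >> h.py <<'E'
from scipy.optimize import least_squares
def tubtop(p,t,R,z,i=0):
    m=r.masks_of(p,t)
    if not m: return None
    c=cloud(p,m[i]['pixels']); c=c[abs(c[:,2]-z)<.005][:,:2]
    if len(c)<20: return None
    h=cv2.convexHull((c*1e3).astype(np.float32))[:,0]
    f=least_squares(lambda q:np.hypot(*(h-q).T)-R,h.mean(0),loss='soft_l1')
    (cx,cy),rr=cv2.minEnclosingCircle(h)
    return f.x.round(1),(round(cx,1),round(cy,1)),round(rr,1),len(c),round(m[i]['confidence'],2)
E
python3 - <<'E'
from h import *
for n in('scene','side','wrist'):
    p=shot(n,'w0.png' if n=='wrist' else None)
    for t,R,z in(('tall_tub',36,.106),('open_tub',33,.086),('short_tub',35,.059),('dye_bottle',10,.088)): print(n,t,tubtop(p,t,R,z))
E
```

```text
scene tall_tub (array([596.4, 145.5]), (596.0, 145.3), 37.1, 606, 0.7)
scene open_tub (array([623.4,  48.7]), (623.8, 48.7), 34.3, 193, 0.96)
scene short_tub (array([651.4, -43.2]), (650.3, -43.8), 36.4, 395, 0.65)
scene dye_bottle (array([508.4,  44.6]), (508.6, 44.8), 13.7, 89, 0.6)
side tall_tub (array([597.9, 147.4]), (597.7, 146.7), 36.0, 780, 0.67)
side open_tub (array([625. ,  50.1]), (624.5, 50.1), 33.3, 220, 0.7)
side short_tub (array([653.6, -42.3]), (654.3, -41.7), 35.6, 481, 0.8)
side dye_bottle (array([510.3,  46.5]), (510.7, 45.4), 12.7, 86, 0.9)
wrist tall_tub (array([598.3, 147.7]), (598.6, 147.2), 35.7, 4828, 0.63)
wrist open_tub (array([625.5,  50.8]), (625.2, 50.5), 32.4, 940, 0.63)
wrist short_tub (array([654.5, -41.7]), (653.9, -41.6), 34.7, 1766, 0.6)
wrist dye_bottle (array([512. ,  45.7]), (511.4, 45.6), 11.6, 457, 0.91)
```

View pics/w0.png

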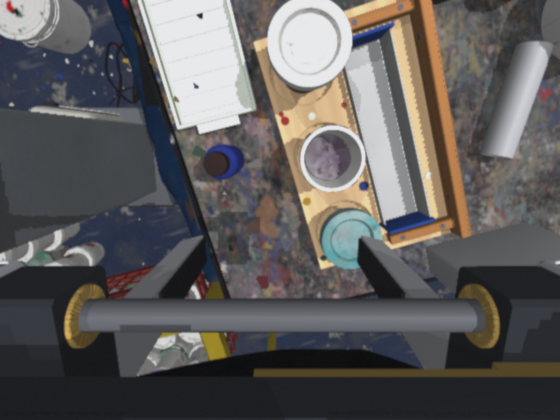

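```bash
cat > plan.py <<'E'
import numpy as np
from workcell import r
def plan(wps,step=5):
    """wps: (x,y,z mm, angle deg, rows); prints calls of <=5 rows"""
    s=r.get_state(); p=np.array(s['tcp_pos'])*1e3; R=np.array(s['ee_rot']); a=np.degrees(np.arctan2(R[1,1],R[0,1]))
    print('now',p.round(1),round(a,1),'t',round(s['clock'],2),'gap',round(s['finger_gap'],4))
    for x,y,z,b,n in wps:
        rows=[]
        for i in range(n):
            t=np.radians(a); X=np.array([-np.sin(t),np.cos(t),0]);Y=np.array([np.cos(t),np.sin(t),0])
            d=(np.array([x,y,z])-p)/(n-i)
            q=np.round([d@X/40,d@Y/40,-d[2]/40,-(b-a)/(n-i)/8],2)+0.
            assert abs(q).max()<=1,q
            rows.append(q.tolist()); p=p+40*(q[0]*X+q[1]*Y-np.array([0,0,q[2]])); a-=8*q[3]
        for k in range(0,n,5): print('->',(x,y,z,b),rows[k:k+5])
E
python3 - <<'E'
from plan import *
plan([(598,147,190,-48,10),(598,147,53,-48,5)])
E
```

```text
now [575.   -0.  205.5] -0.0 t 2.15 gap 0.0938
-> (598, 147, 190, -48) [[0.37, 0.06, 0.04, 0.6], [0.37, 0.03, 0.04, 0.6], [0.37, -0.01, 0.04, 0.6], [0.37, -0.04, 0.04, 0.6], [0.37, -0.07, 0.04, 0.6]]
-> (598, 147, 190, -48) [[0.36, -0.1, 0.04, 0.6], [0.35, -0.12, 0.04, 0.6], [0.34, -0.15, 0.04, 0.6], [0.32, -0.18, 0.03, 0.6], [0.31, -0.21, 0.04, 0.6]]
-> (598, 147, 53, -48) [[0.0, 0.0, 0.68, 0.0], [0.0, 0.0, 0.69, 0.0], [0.0, 0.0, 0.68, 0.0], [0.0, 0.0, 0.69, 0.0], [-0.01, 0.0, 0.68, 0.0]]
```

Emit:
move_arm(
  targets=[
    [0.37, 0.06, 0.04, 0.6],
    [0.37, 0.03, 0.04, 0.6],
    [0.37, -0.01, 0.04, 0.6],
    [0.37, -0.04, 0.04, 0.6],
    [0.37, -0.07, 0.04, 0.6],
  ],
  hand=1,
)

```text
clock: 2.78
tcp_pos: [0.5863, 0.0742, 0.1974]
ee_rot: [[0.409, 0.912, 0.0], [0.912, -0.409, 0.0], [0.0, 0.0, -1.0]]
force: [0.5, 0.2, 0.7]
finger_gap: 0.0938
finger_force: 0.0
```

Emit:
move_arm(
  targets=[
    [0.36, -0.1, 0.04, 0.6],
    [0.35, -0.12, 0.04, 0.6],
    [0.34, -0.15, 0.04, 0.6],
    [0.32, -0.18, 0.03, 0.6],
    [0.31, -0.21, 0.04, 0.6],
  ],
)

```text
clock: 3.4
tcp_pos: [0.5983, 0.1475, 0.1898]
ee_rot: [[0.745, 0.667, 0.0], [0.667, -0.745, -0.0], [0.0, 0.0, -1.0]]
force: [-0.1, -0.1, 0.5]
finger_gap: 0.0938
finger_force: 0.0
```

```bash
python3 - <<'E'
from h import *
p=shot('wrist','w1.png')
for t,R,z in(('tall_tub',36,.106),('open_tub',33,.086),('short_tub',35,.059),('dye_bottle',10,.088)): print(t,tubtop(p,t,R,z))
from plan import *
plan([(598,147,53,-48,5)])
E
```

```text
tall_tub (array([598.4, 147.2]), (598.3, 147.6), 36.0, 3551, 0.72)
open_tub (array([625.1,  49.7]), (625.2, 50.4), 32.7, 669, 0.74)
short_tub (array([652.6, -40.7]), (656.8, -35.5), 30.6, 936, 0.74)
dye_bottle (array([510.2,  43.9]), (511.0, 45.4), 11.5, 247, 0.74)
now [598.2 146.6 189.9] -47.9 t 3.65 gap 0.094
-> (598, 147, 53, -48) [[0.0, 0.0, 0.68, 0.0], [0.0, 0.0, 0.69, 0.0], [0.0, 0.0, 0.68, 0.0], [0.0, -0.01, 0.69, 0.0], [0.0, 0.0, 0.68, 0.01]]
```

View pics/w1.png

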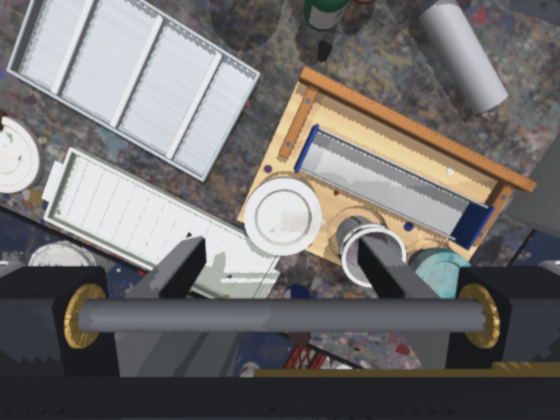

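Emit:
move_arm(
  targets=[
    [0.0, 0.0, 0.68, 0.0],
    [0.0, 0.0, 0.69, 0.0],
    [0.0, 0.0, 0.68, 0.0],
    [0.0, 0.0, 0.69, 0.0],
    [0.0, 0.0, 0.68, 0.0],
  ],
)

```text
clock: 4.28
tcp_pos: [0.5983, 0.1462, 0.0525]
ee_rot: [[0.743, 0.669, 0.0], [0.669, -0.743, -0.0], [0.0, 0.001, -1.0]]
force: [0.7, -0.4, -0.5]
finger_gap: 0.0941
finger_force: 0.0
```

Emit:
move_arm(
  targets=[
    [0, 0, 0, 0],
    [0, 0, 0, 0],
    [0, 0, 0, 0],
    [0, 0, 0, 0],
    [0, 0, 0, 0],
  ],
  hand=-1,
)

```text
clock: 4.9
tcp_pos: [0.5995, 0.1469, 0.0546]
ee_rot: [[0.743, 0.669, 0.003], [0.669, -0.743, -0.0], [0.002, 0.002, -1.0]]
force: [-0.4, -0.3, 6.7]
finger_gap: 0.0644
finger_force: 30.0
```

```bash
python3 - <<'E'
from plan import *
s=r.get_state();print(s['finger_force'],s['force'])
plan([(598,147,93,-48,5),(560,185,165,-48,5),(445,309.4,165,-48,10),(445,309.4,52,-48,5),(445,309.4,52,-48,5),(445,309.4,170,-48,5),(560,160,170,-48,8),(625.2,50.3,140,-48,7),(625.2,50.3,39,-48,5)])
E
```

```text
30.000878192076925 [-0.36054392 -0.34946378  6.6877193 ]
now [599.5 146.9  54.6] -48.0 t 4.9 gap 0.0644
-> (598, 147, 93, -48) [[-0.01, -0.01, -0.19, 0.0], [0.0, 0.0, -0.19, 0.0], [-0.01, -0.01, -0.19, 0.0], [0.0, 0.0, -0.2, 0.0], [-0.01, -0.01, -0.19, 0.0]]
-> (560, 185, 165, -48) [[-0.01, -0.27, -0.36, 0.0], [-0.01, -0.27, -0.36, 0.0], [-0.02, -0.27, -0.36, 0.0], [-0.01, -0.26, -0.36, 0.0], [-0.02, -0.27, -0.36, 0.0]]
-> (445, 309.4, 165, -48) [[-0.01, -0.42, 0.0, 0.0], [0.0, -0.42, 0.0, 0.0], [-0.01, -0.42, 0.0, 0.0], [0.0, -0.42, 0.0, 0.0], [-0.01, -0.43, 0.0, 0.0]]
-> (445, 309.4, 165, -48) [[0.0, -0.42, 0.0, 0.0], [-0.01, -0.43, 0.0, 0.0], [0.0, -0.42, 0.0, 0.0], [-0.01, -0.43, 0.0, 0.0], [0.0, -0.42, 0.0, 0.0]]
-> (445, 309.4, 52, -48) [[0.0, 0.0, 0.56, 0.0], [0.0, 0.0, 0.57, 0.0], [0.0, 0.0, 0.56, 0.0], [0.0, 0.0, 0.57, 0.0], [0.0, 0.0, 0.56, 0.0]]
-> (445, 309.4, 52, -48) [[0.0, 0.0, 0.0, 0.0], [0.0, 0.0, 0.0, 0.0], [0.0, 0.0, 0.0, 0.0], [0.0, 0.0, 0.0, 0.0], [0.0, 0.0, 0.0, 0.0]]
-> (445, 309.4, 170, -48) [[0.0, 0.0, -0.59, 0.0], [0.0, 0.0, -0.59, 0.0], [0.0, 0.0, -0.59, 0.0], [0.0, 0.0, -0.59, 0.0], [0.0, 0.0, -0.59, 0.0]]
-> (560, 160, 170, -48) [[-0.05, 0.59, 0.0, 0.0], [-0.04, 0.59, 0.0, 0.0], [-0.05, 0.59, 0.0, 0.0], [-0.04, 0.59, 0.0, 0.0], [-0.05, 0.58, 0.0, 0.0]]
-> (560, 160, 170, -48) [[-0.04, 0.59, 0.0, 0.0], [-0.05, 0.58, 0.0, 0.0], [-0.04, 0.59, 0.0, 0.0]]
-> (625.2, 50.3, 140, -48) [[-0.09, 0.45, 0.11, 0.0], [-0.09, 0.45, 0.11, 0.0], [-0.09, 0.45, 0.11, 0.0], [-0.09, 0.44, 0.11, 0.0], [-0.09, 0.45, 0.1, 0.0]]
-> (625.2, 50.3, 140, -48) [[-0.09, 0.44, 0.11, 0.0], [-0.09, 0.45, 0.1, 0.0]]
-> (625.2, 50.3, 39, -48) [[0.0, 0.0, 0.51, 0.0], [0.0, 0.0, 0.5, 0.0], [0.0, 0.0, 0.51, 0.0], [0.0, 0.0, 0.5, 0.0], [0.0, 0.0, 0.51, 0.0]]
```

Emit:
move_arm(
  targets=[
    [0, 0, -0.2, 0],
    [0, 0, -0.2, 0],
    [0, 0, -0.2, 0],
    [0, 0, -0.2, 0],
    [0, 0, -0.2, 0],
  ],
)

```text
clock: 5.52
tcp_pos: [0.5982, 0.1471, 0.0936]
ee_rot: [[0.743, 0.669, 0.0], [0.669, -0.743, 0.0], [0.0, 0.0, -1.0]]
force: [-0.0, 0.2, -2.8]
finger_gap: 0.0645
finger_force: 30.0
```

Emit:
move_arm(
  targets=[
    [-0.01, -0.27, -0.36, 0.0],
    [-0.01, -0.27, -0.36, 0.0],
    [-0.02, -0.27, -0.36, 0.0],
    [-0.01, -0.26, -0.36, 0.0],
    [-0.02, -0.27, -0.36, 0.0],
  ],
)

```text
clock: 6.15
tcp_pos: [0.5597, 0.1857, 0.1663]
ee_rot: [[0.743, 0.669, 0.0], [0.669, -0.743, 0.0], [0.0, 0.0, -1.0]]
force: [-0.3, -0.1, -2.8]
finger_gap: 0.0646
finger_force: 30.0
```

```bash
python3 - <<'E'
from h import *
p=shot('side','s1.png')
print(tubtop(p,'tall_tub',36,.107+.111))
s=r.get_state();print(s['finger_force'],s['force'])
from plan import *
plan([(445,309.4,165,-48,10),(445,309.4,57,-48,5),(445,309.4,52.5,-48,3)])
E
```

```text
(array([557.8, 184.3]), (562.6, 188.1), 34.3, 479, 0.81)
29.999838561598153 [ 0.73506644 -0.37893786 -1.86238654]
now [560.4 186.3 167.4] -47.9 t 6.25 gap 0.0647
-> (445, 309.4, 165, -48) [[-0.01, -0.42, 0.01, 0.0], [-0.01, -0.42, 0.01, 0.0], [-0.01, -0.42, 0.0, 0.0], [-0.01, -0.42, 0.01, 0.0], [-0.01, -0.42, 0.0, 0.0]]
-> (445, 309.4, 165, -48) [[-0.01, -0.42, 0.01, 0.0], [0.0, -0.42, 0.0, 0.0], [-0.01, -0.43, 0.01, 0.0], [0.0, -0.42, 0.0, 0.0], [-0.01, -0.43, 0.01, 0.01]]
-> (445, 309.4, 57, -48) [[0.0, 0.0, 0.54, 0.0], [0.0, 0.0, 0.54, 0.0], [0.0, 0.0, 0.54, 0.0], [0.0, 0.0, 0.54, 0.0], [0.0, 0.0, 0.54, 0.0]]
-> (445, 309.4, 52.5, -48) [[0.0, 0.0, 0.04, 0.0], [0.0, 0.0, 0.04, 0.0], [0.0, 0.0, 0.03, 0.0]]
```

View pics/s1.png

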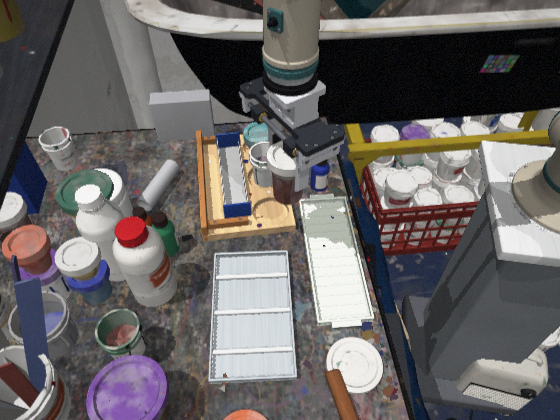

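Emit:
move_arm(
  targets=[
    [-0.01, -0.42, 0.01, 0.0],
    [-0.01, -0.42, 0.01, 0.0],
    [-0.01, -0.42, 0.0, 0.0],
    [-0.01, -0.42, 0.01, 0.0],
    [-0.01, -0.42, 0.0, 0.0],
  ],
)

```text
clock: 6.88
tcp_pos: [0.5016, 0.247, 0.1637]
ee_rot: [[0.743, 0.669, -0.0], [0.669, -0.743, -0.0], [-0.0, -0.0, -1.0]]
force: [0.5, -0.5, -2.0]
finger_gap: 0.0646
finger_force: 30.0
```

Emit:
move_arm(
  targets=[
    [-0.01, -0.42, 0.01, 0.0],
    [0.0, -0.42, 0.0, 0.0],
    [-0.01, -0.43, 0.01, 0.0],
    [0.0, -0.42, 0.0, 0.0],
    [-0.01, -0.43, 0.01, 0.0],
  ],
)

```text
clock: 7.5
tcp_pos: [0.4443, 0.3092, 0.1627]
ee_rot: [[0.743, 0.669, 0.0], [0.669, -0.743, 0.0], [0.0, 0.0, -1.0]]
force: [0.3, 0.1, -2.0]
finger_gap: 0.0645
finger_force: 30.0
```

Emit:
move_arm(
  targets=[
    [0.0, 0.0, 0.54, 0.0],
    [0.0, 0.0, 0.54, 0.0],
    [0.0, 0.0, 0.54, 0.0],
    [0.0, 0.0, 0.54, 0.0],
    [0.0, 0.0, 0.5, 0.0],
  ],
)

```text
clock: 8.12
tcp_pos: [0.4446, 0.3088, 0.0556]
ee_rot: [[0.743, 0.669, 0.0], [0.669, -0.743, 0.0], [0.0, 0.0, -1.0]]
force: [0.7, 0.1, -1.9]
finger_gap: 0.0645
finger_force: 30.0
```

Emit:
move_arm(
  targets=[
    [0.0, 0.0, 0.05, 0.0],
    [0.0, 0.0, 0.05, 0.0],
    [0.0, 0.0, 0.03, 0.0],
  ],
)

```text
clock: 8.5
tcp_pos: [0.4456, 0.3088, 0.0519]
ee_rot: [[0.743, 0.669, 0.002], [0.669, -0.743, 0.001], [0.002, 0.001, -1.0]]
force: [0.9, -1.4, -2.5]
finger_gap: 0.0649
finger_force: 30.0
```

Emit:
move_arm(
  targets=[
    [0, 0, 0, 0],
    [0, 0, 0, 0],
    [0, 0, 0, 0],
    [0, 0, 0, 0],
    [0, 0, 0, 0],
  ],
  hand=1,
)

```text
clock: 9.12
tcp_pos: [0.445, 0.3083, 0.0511]
ee_rot: [[0.743, 0.669, 0.0], [0.669, -0.743, 0.0], [0.0, 0.0, -1.0]]
force: [-0.2, -0.1, -0.3]
finger_gap: 0.0939
finger_force: 0.0
```

Emit:
move_arm(
  targets=[
    [0, 0, -0.6, 0],
    [0, 0, -0.6, 0],
    [0, 0, -0.6, 0],
    [0, 0, -0.6, 0],
    [0, 0, -0.6, 0],
  ],
)

```text
clock: 9.75
tcp_pos: [0.4448, 0.3082, 0.1718]
ee_rot: [[0.743, 0.669, -0.0], [0.669, -0.743, -0.0], [-0.0, 0.0, -1.0]]
force: [-1.0, -0.9, 0.3]
finger_gap: 0.094
finger_force: 0.0
```

```bash
python3 - <<'E'
from h import *
p=shot('side'); print(tubtop(p,'tall_tub',36,.104))
from plan import *
plan([(560,160,170,-48,8),(625.2,50.3,140,-48,7),(625.2,50.3,39,-48,5)])
E
```

```text
(array([444.1, 307.9]), (444.5, 307.9), 35.5, 947, 0.64)
now [446.6 309.2 173.6] -48.0 t 9.85 gap 0.0941
-> (560, 160, 170, -48) [[-0.05, 0.58, 0.01, 0.0], [-0.05, 0.58, 0.01, 0.0], [-0.05, 0.58, 0.01, 0.0], [-0.05, 0.59, 0.01, 0.0], [-0.05, 0.58, 0.01, 0.0]]
-> (560, 160, 170, -48) [[-0.05, 0.59, 0.01, 0.0], [-0.04, 0.58, 0.01, 0.0], [-0.05, 0.59, 0.02, 0.0]]
-> (625.2, 50.3, 140, -48) [[-0.09, 0.45, 0.11, 0.0], [-0.09, 0.45, 0.11, 0.0], [-0.09, 0.45, 0.11, 0.0], [-0.09, 0.44, 0.1, 0.0], [-0.09, 0.45, 0.11, 0.0]]
-> (625.2, 50.3, 140, -48) [[-0.09, 0.44, 0.1, 0.0], [-0.08, 0.45, 0.11, 0.0]]
-> (625.2, 50.3, 39, -48) [[0.0, 0.0, 0.5, 0.0], [0.0, 0.0, 0.51, 0.0], [0.0, 0.0, 0.5, 0.0], [0.0, 0.0, 0.51, 0.0], [0.0, 0.0, 0.5, 0.0]]
```

Emit:
move_arm(
  targets=[
    [-0.05, 0.58, 0.01, 0.0],
    [-0.05, 0.58, 0.01, 0.0],
    [-0.05, 0.58, 0.01, 0.0],
    [-0.05, 0.59, 0.01, 0.0],
    [-0.05, 0.58, 0.01, 0.0],
  ],
)

```text
clock: 10.48
tcp_pos: [0.5152, 0.2143, 0.1677]
ee_rot: [[0.743, 0.669, -0.002], [0.669, -0.743, -0.0], [-0.002, -0.001, -1.0]]
force: [0.6, 0.2, 0.5]
finger_gap: 0.0941
finger_force: 0.0
```

Emit:
move_arm(
  targets=[
    [-0.05, 0.59, 0.01, 0.0],
    [-0.04, 0.58, 0.01, 0.0],
    [-0.05, 0.59, 0.02, 0.0],
  ],
)

```text
clock: 10.85
tcp_pos: [0.5588, 0.1581, 0.1668]
ee_rot: [[0.743, 0.669, -0.001], [0.669, -0.743, -0.0], [-0.001, -0.0, -1.0]]
force: [0.4, 0.4, 0.7]
finger_gap: 0.094
finger_force: 0.0
```

Emit:
move_arm(
  targets=[
    [-0.09, 0.45, 0.11, 0.0],
    [-0.09, 0.45, 0.11, 0.0],
    [-0.09, 0.45, 0.11, 0.0],
    [-0.09, 0.44, 0.1, 0.0],
    [-0.09, 0.45, 0.11, 0.0],
  ],
)

```text
clock: 11.48
tcp_pos: [0.6055, 0.0794, 0.1456]
ee_rot: [[0.743, 0.669, 0.0], [0.669, -0.743, 0.0], [0.0, 0.0, -1.0]]
force: [-1.1, -0.3, -0.2]
finger_gap: 0.0938
finger_force: 0.0
```

Emit:
move_arm(
  targets=[
    [-0.09, 0.44, 0.1, 0.0],
    [-0.08, 0.45, 0.11, 0.0],
    [0, 0, 0, 0],
  ],
)

```text
clock: 11.85
tcp_pos: [0.6243, 0.0481, 0.1369]
ee_rot: [[0.744, 0.668, -0.001], [0.668, -0.744, -0.0], [-0.0, -0.0, -1.0]]
force: [-0.4, -0.1, -0.1]
finger_gap: 0.094
finger_force: 0.0
```

```bash
python3 - <<'E'
from plan import *
print(np.mean([r.get_state()['tcp_pos'] for _ in range(5)],0))
plan([(625.2,50.3,39,-48,5)])
E
```

```text
[0.62426394 0.04809275 0.13685321]
now [624.3  48.1 136.9] -48.1 t 11.85 gap 0.094
-> (625.2, 50.3, 39, -48) [[0.01, -0.01, 0.49, 0.0], [0.01, 0.0, 0.49, 0.0], [0.01, -0.01, 0.49, 0.0], [0.01, 0.0, 0.49, -0.01], [0.01, -0.01, 0.49, 0.0]]
```

Emit:
move_arm(
  targets=[
    [0.01, -0.01, 0.49, 0.0],
    [0.01, 0.0, 0.49, 0.0],
    [0.01, -0.01, 0.49, 0.0],
    [0.01, 0.0, 0.49, 0.0],
    [0.01, -0.01, 0.49, 0.0],
  ],
)

```text
clock: 12.48
tcp_pos: [0.6243, 0.0523, 0.0392]
ee_rot: [[0.743, 0.669, 0.0], [0.669, -0.743, 0.0], [0.001, -0.0, -1.0]]
force: [0.4, 0.5, 0.6]
finger_gap: 0.0942
finger_force: 0.0
```

Emit:
move_arm(
  targets=[
    [0, 0, 0, 0],
    [0, 0, 0, 0],
    [0, 0, 0, 0],
    [0, 0, 0, 0],
    [0, 0, 0, 0],
  ],
  hand=-1,
)

```text
clock: 13.1
tcp_pos: [0.6254, 0.0515, 0.0406]
ee_rot: [[0.743, 0.669, 0.002], [0.669, -0.743, -0.0], [0.002, 0.002, -1.0]]
force: [0.0, -0.0, 3.6]
finger_gap: 0.0614
finger_force: 30.0
```

Emit:
move_arm(
  targets=[
    [0, 0, -0.2, 0],
    [0, 0, -0.2, 0],
    [0, 0, -0.2, 0],
    [0, 0, -0.2, 0],
    [0, 0, -0.2, 0],
  ],
)

```text
clock: 13.72
tcp_pos: [0.6244, 0.0516, 0.0801]
ee_rot: [[0.743, 0.669, 0.0], [0.669, -0.743, -0.0], [0.0, 0.0, -1.0]]
force: [-0.0, 0.6, -2.7]
finger_gap: 0.0616
finger_force: 30.0
```

```bash
python3 - <<'E'
from plan import *
plan([(580,98,138,-48,5),(466.7,219.5,138,-48,10),(466.7,219.5,42,-48,5)])
E
```

```text
now [624.4  51.6  80.1] -48.0 t 13.72 gap 0.0616
-> (580, 98, 138, -48) [[-0.01, -0.32, -0.29, 0.0], [-0.01, -0.32, -0.29, 0.0], [-0.01, -0.32, -0.29, 0.0], [-0.01, -0.32, -0.29, 0.0], [-0.01, -0.32, -0.29, 0.0]]
-> (466.7, 219.5, 138, -48) [[-0.01, -0.42, 0.0, 0.0], [-0.01, -0.42, 0.0, 0.0], [-0.01, -0.41, 0.0, 0.0], [-0.01, -0.42, 0.0, 0.0], [-0.01, -0.41, 0.0, 0.0]]
-> (466.7, 219.5, 138, -48) [[0.0, -0.42, 0.0, 0.0], [-0.01, -0.41, 0.0, 0.0], [0.0, -0.42, 0.0, 0.0], [-0.01, -0.41, 0.0, 0.0], [0.0, -0.42, 0.0, 0.0]]
-> (466.7, 219.5, 42, -48) [[0.0, 0.0, 0.48, 0.0], [0.0, 0.0, 0.48, 0.0], [0.0, 0.0, 0.48, 0.0], [0.0, 0.0, 0.48, 0.0], [0.0, 0.0, 0.48, 0.0]]
```

Emit:
move_arm(
  targets=[
    [-0.01, -0.32, -0.29, 0.0],
    [-0.01, -0.32, -0.29, 0.0],
    [-0.01, -0.32, -0.29, 0.0],
    [-0.01, -0.32, -0.29, 0.0],
    [-0.01, -0.32, -0.29, 0.0],
  ],
)

```text
clock: 14.35
tcp_pos: [0.5793, 0.0987, 0.1384]
ee_rot: [[0.743, 0.669, 0.0], [0.669, -0.743, 0.0], [0.0, 0.0, -1.0]]
force: [-0.9, -0.1, -1.9]
finger_gap: 0.0616
finger_force: 30.0
```

Emit:
move_arm(
  targets=[
    [-0.01, -0.42, 0.0, 0.0],
    [-0.01, -0.42, 0.0, 0.0],
    [-0.01, -0.41, 0.0, 0.0],
    [-0.01, -0.42, 0.0, 0.0],
    [-0.01, -0.41, 0.0, 0.0],
  ],
)

```text
clock: 14.98
tcp_pos: [0.522, 0.1592, 0.1373]
ee_rot: [[0.743, 0.669, -0.0], [0.669, -0.743, -0.0], [-0.0, -0.0, -1.0]]
force: [-0.2, -0.6, -1.6]
finger_gap: 0.0613
finger_force: 30.0
```

Emit:
move_arm(
  targets=[
    [0.0, -0.42, 0.0, 0.0],
    [-0.01, -0.41, 0.0, 0.0],
    [0.0, -0.42, 0.0, 0.0],
    [-0.01, -0.41, 0.0, 0.0],
    [0.0, -0.42, 0.0, 0.0],
  ],
)

```text
clock: 15.6
tcp_pos: [0.4659, 0.2205, 0.1375]
ee_rot: [[0.743, 0.669, 0.0], [0.669, -0.743, 0.0], [0.0, 0.0, -1.0]]
force: [0.6, -0.1, -1.8]
finger_gap: 0.0612
finger_force: 30.0
```

Emit:
move_arm(
  targets=[
    [0.0, 0.0, 0.47, 0.0],
    [0.0, 0.0, 0.47, 0.0],
    [0.0, 0.0, 0.47, 0.0],
    [0.0, 0.0, 0.47, 0.0],
    [0.0, 0.0, 0.47, 0.0],
  ],
)

```text
clock: 16.23
tcp_pos: [0.4665, 0.2202, 0.043]
ee_rot: [[0.743, 0.669, 0.0], [0.669, -0.743, 0.0], [0.0, 0.0, -1.0]]
force: [1.0, 0.8, -2.4]
finger_gap: 0.0616
finger_force: 30.0
```

Emit:
move_arm(
  targets=[
    [0.0, 0.0, 0.05, 0.0],
    [0.0, 0.0, 0.05, 0.0],
    [0.0, 0.0, 0.03, 0.0],
  ],
)

```text
clock: 16.6
tcp_pos: [0.4673, 0.22, 0.039]
ee_rot: [[0.743, 0.669, 0.002], [0.669, -0.743, 0.0], [0.001, 0.001, -1.0]]
force: [0.2, -0.1, -1.5]
finger_gap: 0.0613
finger_force: 30.0
```

Emit:
move_arm(
  targets=[
    [0, 0, 0, 0],
    [0, 0, 0, 0],
    [0, 0, 0, 0],
    [0, 0, 0, 0],
    [0, 0, 0, 0],
  ],
  hand=1,
)

```text
clock: 17.23
tcp_pos: [0.4667, 0.2196, 0.0383]
ee_rot: [[0.743, 0.669, 0.0], [0.669, -0.743, 0.0], [0.0, 0.0, -1.0]]
force: [0.2, 0.3, 0.1]
finger_gap: 0.094
finger_force: 0.0
```

Emit:
move_arm(
  targets=[
    [0, 0, -0.6, 0],
    [0, 0, -0.6, 0],
    [0, 0, -0.6, 0],
    [0, 0, -0.6, 0],
    [0, 0, -0.4, 0],
  ],
)

```text
clock: 17.85
tcp_pos: [0.467, 0.2198, 0.1515]
ee_rot: [[0.743, 0.669, 0.001], [0.669, -0.743, 0.0], [0.001, 0.001, -1.0]]
force: [-0.1, 0.1, -0.5]
finger_gap: 0.0939
finger_force: 0.0
```

```bash
python3 - <<'E'
from h import *
p=shot('side'); print(tubtop(p,'open_tub',33,.083),tubtop(p,'short_tub',35,.059))
from plan import *
plan([(580,80,140,-48,9),(653.8,-42,110,-48,6),(653.8,-42,23,-48,5)])
E
```

```text
(array([465.5, 216.8]), (466.1, 217.5), 32.7, 302, 0.61) (array([653.3, -42.1]), (654.4, -42.8), 36.5, 513, 0.72)
now [467.1 219.8 150.8] -48.0 t 18.0 gap 0.0944
-> (580, 80, 140, -48) [[-0.03, 0.5, 0.03, 0.0], [-0.03, 0.5, 0.03, 0.0], [-0.03, 0.5, 0.03, 0.0], [-0.03, 0.5, 0.03, 0.0], [-0.02, 0.5, 0.03, 0.0]]
-> (580, 80, 140, -48) [[-0.03, 0.5, 0.03, 0.0], [-0.02, 0.49, 0.03, 0.0], [-0.03, 0.5, 0.03, 0.0], [-0.02, 0.49, 0.03, 0.0]]
-> (653.8, -42, 110, -48) [[-0.11, 0.58, 0.13, 0.0], [-0.11, 0.59, 0.12, 0.0], [-0.11, 0.58, 0.13, 0.0], [-0.11, 0.59, 0.12, 0.0], [-0.11, 0.58, 0.13, 0.0]]
-> (653.8, -42, 110, -48) [[-0.12, 0.59, 0.12, 0.0]]
-> (653.8, -42, 23, -48) [[0.0, 0.0, 0.44, 0.0], [0.0, 0.0, 0.43, 0.0], [0.0, 0.0, 0.44, 0.0], [0.0, 0.0, 0.43, 0.0], [0.0, 0.0, 0.44, 0.0]]
```

Emit:
move_arm(
  targets=[
    [-0.03, 0.5, 0.03, 0.0],
    [-0.03, 0.5, 0.03, 0.0],
    [-0.03, 0.5, 0.03, 0.0],
    [-0.03, 0.5, 0.03, 0.0],
    [-0.02, 0.5, 0.03, 0.0],
  ],
)

```text
clock: 18.62
tcp_pos: [0.5304, 0.1401, 0.144]
ee_rot: [[0.744, 0.669, -0.0], [0.669, -0.744, -0.0], [-0.0, -0.0, -1.0]]
force: [0.3, -0.2, 0.1]
finger_gap: 0.0941
finger_force: 0.0
```

Emit:
move_arm(
  targets=[
    [-0.03, 0.5, 0.03, 0.0],
    [-0.02, 0.49, 0.03, 0.0],
    [-0.03, 0.5, 0.03, 0.0],
    [-0.02, 0.49, 0.03, 0.0],
  ],
)

```text
clock: 19.12
tcp_pos: [0.5803, 0.079, 0.1394]
ee_rot: [[0.743, 0.669, 0.0], [0.669, -0.743, 0.0], [0.0, 0.0, -1.0]]
force: [-0.2, -0.8, 0.1]
finger_gap: 0.0934
finger_force: 0.0
```

Emit:
move_arm(
  targets=[
    [-0.11, 0.58, 0.13, 0.0],
    [-0.11, 0.59, 0.12, 0.0],
    [-0.11, 0.58, 0.13, 0.0],
    [-0.11, 0.59, 0.12, 0.0],
    [-0.11, 0.58, 0.13, 0.0],
  ],
)

```text
clock: 19.75
tcp_pos: [0.6421, -0.023, 0.1139]
ee_rot: [[0.743, 0.669, 0.0], [0.669, -0.743, 0.0], [0.0, 0.0, -1.0]]
force: [-0.6, -0.9, 0.1]
finger_gap: 0.094
finger_force: 0.0
```

Emit:
move_arm(
  targets=[
    [-0.12, 0.59, 0.12, 0.0],
    [0, 0, 0, 0],
    [0, 0, 0, 0],
  ],
)

```text
clock: 20.12
tcp_pos: [0.6531, -0.0419, 0.1094]
ee_rot: [[0.743, 0.669, -0.001], [0.669, -0.743, 0.001], [0.0, -0.001, -1.0]]
force: [0.6, -0.1, 0.4]
finger_gap: 0.0941
finger_force: 0.0
```

```bash
python3 - <<'E'
from h import *
p=shot('wrist'); print(tubtop(p,'short_tub',35,.059))
c=r.masks_of(p,'coater')
if c:
  q=cloud(p,c[0]['pixels']);q=q[(q[:,2]>.045)&(q[:,2]<.07)];print(cv2.minAreaRect((q[:,:2]*1000).astype(np.float32)))
from plan import *
plan([(653.8,-42,23,-48,5)])
E
```

```text
(array([654. , -41.9]), (654.6, -41.9), 34.7, 4605, 0.94)
((689.2216796875, 71.90471649169922), (52.306278228759766, 208.07286071777344), 17.78998374938965)
now [653.2 -41.4 109.9] -47.9 t 20.27 gap 0.0938
-> (653.8, -42, 23, -48) [[0.0, 0.0, 0.43, 0.0], [0.0, 0.01, 0.44, 0.0], [0.0, 0.0, 0.43, 0.0], [0.0, 0.01, 0.44, 0.0], [0.0, 0.0, 0.43, 0.01]]
```

Emit:
move_arm(
  targets=[
    [0.0, 0.0, 0.43, 0.0],
    [0.0, 0.01, 0.44, 0.0],
    [0.0, 0.0, 0.43, 0.0],
    [0.0, 0.01, 0.43, 0.0],
    [0.0, 0.0, 0.42, 0.0],
  ],
)

```text
clock: 20.9
tcp_pos: [0.6538, -0.0429, 0.022]
ee_rot: [[0.743, 0.669, -0.001], [0.669, -0.743, 0.0], [-0.0, -0.0, -1.0]]
force: [0.2, -0.2, -0.2]
finger_gap: 0.0943
finger_force: 0.0
```

Emit:
move_arm(
  targets=[
    [0, 0, 0, 0],
    [0, 0, 0, 0],
    [0, 0, 0, 0],
    [0, 0, 0, 0],
    [0, 0, 0, 0],
  ],
  hand=-1,
)

```text
clock: 21.52
tcp_pos: [0.6546, -0.0428, 0.0243]
ee_rot: [[0.743, 0.669, 0.002], [0.669, -0.743, -0.0], [0.001, 0.001, -1.0]]
force: [0.7, 1.4, 2.5]
finger_gap: 0.0617
finger_force: 30.0
```

Emit:
move_arm(
  targets=[
    [0, 0, -0.2, 0],
    [0, 0, -0.2, 0],
    [0, 0, -0.2, 0],
    [0, 0, -0.2, 0],
    [0, 0, -0.2, 0],
  ],
)

```text
clock: 22.15
tcp_pos: [0.6541, -0.0428, 0.0642]
ee_rot: [[0.743, 0.669, 0.0], [0.669, -0.743, -0.0], [0.0, 0.0, -1.0]]
force: [0.2, 0.7, -2.0]
finger_gap: 0.0614
finger_force: 30.0
```

```bash
python3 - <<'E'
from plan import *
plan([(620,-5,132,-48,5),(488.4,130.6,132,-48,10),(488.4,130.6,32,-48,5)])
E
```

```text
now [654.1 -42.8  64.2] -48.0 t 22.15 gap 0.0614
-> (620, -5, 132, -48) [[0.0, -0.25, -0.34, 0.0], [0.0, -0.26, -0.34, 0.0], [0.0, -0.25, -0.34, 0.0], [0.0, -0.26, -0.34, 0.0], [0.0, -0.25, -0.34, 0.0]]
-> (488.4, 130.6, 132, -48) [[-0.02, -0.47, 0.0, 0.0], [-0.02, -0.47, 0.0, 0.0], [-0.02, -0.47, 0.0, 0.0], [-0.02, -0.47, 0.0, 0.0], [-0.02, -0.47, 0.0, 0.0]]
-> (488.4, 130.6, 132, -48) [[-0.02, -0.47, 0.0, 0.0], [-0.01, -0.48, 0.0, 0.0], [-0.02, -0.47, 0.0, 0.0], [-0.01, -0.48, 0.0, 0.0], [-0.02, -0.47, 0.0, 0.0]]
-> (488.4, 130.6, 32, -48) [[0.0, 0.0, 0.5, 0.0], [0.0, 0.0, 0.5, 0.0], [0.0, 0.0, 0.5, 0.0], [0.0, 0.0, 0.5, 0.0], [0.0, 0.0, 0.5, 0.0]]
```

Emit:
move_arm(
  targets=[
    [0.0, -0.25, -0.34, 0.0],
    [0.0, -0.26, -0.34, 0.0],
    [0.0, -0.25, -0.34, 0.0],
    [0.0, -0.26, -0.34, 0.0],
    [0.0, -0.25, -0.34, 0.0],
  ],
)

```text
clock: 22.78
tcp_pos: [0.6194, -0.0044, 0.1326]
ee_rot: [[0.743, 0.669, 0.0], [0.669, -0.743, 0.0], [0.0, 0.0, -1.0]]
force: [-0.3, -0.1, -1.1]
finger_gap: 0.0617
finger_force: 30.0
```

Emit:
move_arm(
  targets=[
    [-0.02, -0.47, 0.0, 0.0],
    [-0.02, -0.47, 0.0, 0.0],
    [-0.02, -0.47, 0.0, 0.0],
    [-0.02, -0.47, 0.0, 0.0],
    [-0.02, -0.47, 0.0, 0.0],
  ],
)

```text
clock: 23.4
tcp_pos: [0.553, 0.0631, 0.1313]
ee_rot: [[0.743, 0.669, -0.0], [0.669, -0.743, 0.0], [-0.0, -0.0, -1.0]]
force: [0.7, 0.1, -0.7]
finger_gap: 0.0615
finger_force: 30.0
```

Emit:
move_arm(
  targets=[
    [-0.02, -0.47, 0.0, 0.0],
    [-0.01, -0.48, 0.0, 0.0],
    [-0.02, -0.47, 0.0, 0.0],
    [-0.01, -0.48, 0.0, 0.0],
    [-0.02, -0.47, 0.0, 0.0],
  ],
)

```text
clock: 24.02
tcp_pos: [0.4875, 0.1313, 0.1315]
ee_rot: [[0.743, 0.669, 0.0], [0.669, -0.743, 0.0], [0.0, 0.0, -1.0]]
force: [-0.4, 0.1, -1.8]
finger_gap: 0.0614
finger_force: 30.0
```

Emit:
move_arm(
  targets=[
    [0.0, 0.0, 0.52, 0.0],
    [0.0, 0.0, 0.52, 0.0],
    [0.0, 0.0, 0.52, 0.0],
    [0.0, 0.0, 0.52, 0.0],
    [0.0, 0.0, 0.52, 0.0],
  ],
)

```text
clock: 24.65
tcp_pos: [0.4882, 0.1309, 0.027]
ee_rot: [[0.743, 0.669, 0.001], [0.669, -0.743, 0.0], [0.0, 0.0, -1.0]]
force: [0.9, 0.3, -1.7]
finger_gap: 0.0616
finger_force: 30.0
```

Emit:
move_arm(
  targets=[
    [0.0, 0.0, 0.06, 0.0],
    [0.0, 0.0, 0.05, 0.0],
    [0.0, 0.0, 0.04, 0.0],
  ],
)

```text
clock: 25.02
tcp_pos: [0.4891, 0.1306, 0.0222]
ee_rot: [[0.743, 0.669, 0.002], [0.669, -0.743, 0.0], [0.002, 0.001, -1.0]]
force: [1.3, 0.3, -1.4]
finger_gap: 0.0615
finger_force: 30.0
```

Emit:
move_arm(
  targets=[
    [0, 0, 0, 0],
    [0, 0, 0, 0],
    [0, 0, 0, 0],
    [0, 0, 0, 0],
    [0, 0, 0, 0],
  ],
  hand=1,
)

```text
clock: 25.65
tcp_pos: [0.4884, 0.1304, 0.0215]
ee_rot: [[0.743, 0.669, 0.0], [0.669, -0.743, 0.0], [0.0, 0.0, -1.0]]
force: [0.5, -0.3, 0.3]
finger_gap: 0.0938
finger_force: 0.0
```

Emit:
move_arm(
  targets=[
    [0, 0, -0.6, 0],
    [0, 0, -0.6, 0],
    [0, 0, -0.6, 0],
    [0, 0, -0.6, 0],
    [0, 0, -0.6, 0],
  ],
)

```text
clock: 26.28
tcp_pos: [0.4882, 0.1304, 0.1422]
ee_rot: [[0.743, 0.669, -0.0], [0.669, -0.743, 0.0], [-0.0, -0.0, -1.0]]
force: [0.6, 0.9, -0.1]
finger_gap: 0.0941
finger_force: 0.0
```

```bash
python3 - <<'E'
from h import *
p=shot('side','s2.png')
for a in (('tall_tub',36,.104),('open_tub',33,.083),('short_tub',35,.057),('dye_bottle',10,.088)):print(tubtop(p,*a))
from plan import *
plan([(600,100,150,-15,8),(687,71.5,110,17.8,7)])
E
```

```text
(array([444.1, 308. ]), (444.1, 307.9), 35.9, 1030, 0.85)
(array([466.6, 216.9]), (466.6, 217.0), 32.7, 299, 0.56)
(array([487.9, 130.7]), (487.9, 130.7), 34.6, 627, 0.84)
None
now [487.6 130.3 140.6] -48.0 t 26.52 gap 0.0939
-> (600, 100, 150, -15) [[0.2, 0.31, -0.03, -0.52], [0.17, 0.32, -0.03, -0.52], [0.15, 0.33, -0.03, -0.51], [0.13, 0.34, -0.03, -0.52], [0.1, 0.35, -0.03, -0.51]]
-> (600, 100, 150, -15) [[0.08, 0.35, -0.03, -0.52], [0.05, 0.36, -0.03, -0.51], [0.03, 0.36, -0.02, -0.52]]
-> (687, 71.5, 110, 17.8) [[-0.02, 0.33, 0.14, -0.59], [-0.04, 0.32, 0.14, -0.58], [-0.07, 0.32, 0.14, -0.59], [-0.1, 0.31, 0.14, -0.58], [-0.12, 0.31, 0.15, -0.59]]
-> (687, 71.5, 110, 17.8) [[-0.15, 0.29, 0.14, -0.58], [-0.17, 0.28, 0.15, -0.59]]
```

View pics/s2.png

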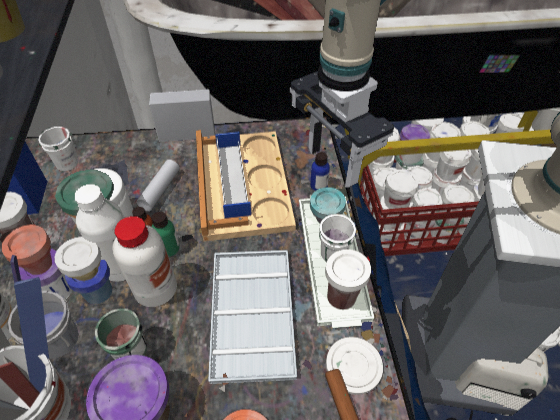

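Emit:
move_arm(
  targets=[
    [0.2, 0.31, -0.03, -0.52],
    [0.17, 0.32, -0.03, -0.52],
    [0.15, 0.33, -0.03, -0.51],
    [0.13, 0.34, -0.03, -0.52],
    [0.1, 0.35, -0.03, -0.51],
  ],
  hand=0.53,
)

```text
clock: 27.15
tcp_pos: [0.5581, 0.111, 0.1457]
ee_rot: [[0.457, 0.889, -0.003], [0.889, -0.458, -0.0], [-0.002, -0.003, -1.0]]
force: [-0.2, -0.0, -0.4]
finger_gap: 0.0717
finger_force: 0.0
```

Emit:
move_arm(
  targets=[
    [0.08, 0.35, -0.03, -0.52],
    [0.05, 0.36, -0.03, -0.51],
    [0.03, 0.36, -0.02, -0.52],
  ],
)

```text
clock: 27.52
tcp_pos: [0.6001, 0.1, 0.1488]
ee_rot: [[0.256, 0.967, -0.003], [0.967, -0.256, -0.0], [-0.001, -0.003, -1.0]]
force: [1.0, 0.0, -1.2]
finger_gap: 0.0723
finger_force: 0.0
```

Emit:
move_arm(
  targets=[
    [-0.02, 0.33, 0.14, -0.59],
    [-0.04, 0.32, 0.14, -0.58],
    [-0.07, 0.32, 0.14, -0.59],
    [-0.1, 0.31, 0.14, -0.58],
    [-0.12, 0.31, 0.15, -0.59],
  ],
)

```text
clock: 28.15
tcp_pos: [0.6623, 0.0798, 0.12]
ee_rot: [[-0.15, 0.989, -0.003], [0.989, 0.15, -0.0], [0.0, -0.003, -1.0]]
force: [-0.0, 0.4, -0.6]
finger_gap: 0.0719
finger_force: 0.0
```

Emit:
move_arm(
  targets=[
    [-0.15, 0.29, 0.14, -0.58],
    [-0.17, 0.28, 0.15, -0.59],
    [0, 0, 0, 0],
    [0, 0, 0, 0],
  ],
)

```text
clock: 28.65
tcp_pos: [0.6868, 0.0718, 0.1097]
ee_rot: [[-0.305, 0.952, -0.002], [0.952, 0.305, 0.0], [0.001, -0.002, -1.0]]
force: [0.5, -0.3, 0.4]
finger_gap: 0.0723
finger_force: 0.0
```

```bash
python3 - <<'E'
from h import *
for n in ('wrist','side'):
  p=shot(n)
  c=r.masks_of(p,'coater')
  if c:
    q=cloud(p,c[0]['pixels']);q=q[(q[:,2]>.045)&(q[:,2]<.07)];print(n,c[0]['confidence'],cv2.minAreaRect((q[:,:2]*1000).astype(np.float32)))
from plan import *
plan([(688.5,71.8,40,17.8,5),(688.5,71.8,21,17.8,3)])
E
```

```text
wrist 0.79 ((689.8095092773438, 71.78623962402344), (52.298030853271484, 208.53756713867188), 17.807235717773438)
now [687.4  71.9 111. ] 17.8 t 28.85 gap 0.0716
-> (688.5, 71.8, 40, 17.8) [[0.0, 0.01, 0.35, 0.0], [0.0, 0.0, 0.36, 0.0], [0.0, 0.01, 0.35, 0.0], [-0.01, 0.0, 0.36, 0.0], [0.0, 0.01, 0.35, 0.0]]
-> (688.5, 71.8, 21, 17.8) [[0.0, 0.0, 0.16, 0.0], [0.0, 0.0, 0.16, 0.0], [0.0, 0.0, 0.16, 0.0]]
```

Emit:
move_arm(
  targets=[
    [0.0, 0.02, 0.35, 0.0],
    [0.0, 0.02, 0.35, 0.0],
    [0.0, 0.02, 0.35, 0.0],
    [0.0, 0.0, 0.35, 0.0],
    [0.0, 0.0, 0.35, 0.0],
  ],
)

```text
clock: 29.48
tcp_pos: [0.6898, 0.0724, 0.0394]
ee_rot: [[-0.306, 0.952, -0.0], [0.952, 0.306, -0.0], [0.0, -0.0, -1.0]]
force: [-0.3, -0.4, -0.1]
finger_gap: 0.0722
finger_force: 0.0
```

Emit:
move_arm(
  targets=[
    [0.0, 0.0, 0.16, 0.0],
    [0.0, 0.0, 0.16, 0.0],
    [0.0, 0.0, 0.14, 0.0],
    [0, 0, 0, 0],
  ],
)

```text
clock: 29.98
tcp_pos: [0.6898, 0.0724, 0.022]
ee_rot: [[-0.306, 0.952, -0.0], [0.952, 0.306, -0.0], [0.0, -0.0, -1.0]]
force: [-0.1, -0.1, 0.0]
finger_gap: 0.0721
finger_force: 0.0
```

Emit:
move_arm(
  targets=[
    [0, 0, 0, 0],
    [0, 0, 0, 0],
    [0, 0, 0, 0],
    [0, 0, 0, 0],
    [0, 0, 0, 0],
  ],
  hand=-1,
)

```text
clock: 30.6
tcp_pos: [0.69, 0.0724, 0.0226]
ee_rot: [[-0.306, 0.952, 0.0], [0.952, 0.306, -0.0], [-0.0, 0.0, -1.0]]
force: [-0.0, -0.7, 2.2]
finger_gap: 0.0476
finger_force: 30.0
```

Emit:
move_arm(
  targets=[
    [0, 0, -0.1, 0],
    [0, 0, -0.1, 0],
    [0, 0, -0.2, 0],
    [0, 0, -0.3, 0],
    [0, 0, -0.3, 0],
  ],
)

```text
clock: 31.22
tcp_pos: [0.6902, 0.0724, 0.0634]
ee_rot: [[-0.306, 0.952, 0.001], [0.952, 0.306, 0.0], [-0.0, 0.001, -1.0]]
force: [0.6, 0.1, -2.8]
finger_gap: 0.0479
finger_force: 30.0
```

```bash
python3 - <<'E'
from h import *
p=shot('side','s3.png')
from plan import *
plan([(680,120,110,17.8,5),(594.4,358.2,110,11.4,12),(594.4,358.2,20,11.4,5)])
E
```

```text
now [691.5  72.4  65.4] 17.8 t 31.27 gap 0.0475
-> (680, 120, 110, 17.8) [[0.24, 0.02, -0.22, 0.0], [0.24, 0.02, -0.22, 0.0], [0.25, 0.02, -0.23, 0.0], [0.24, 0.02, -0.22, 0.0], [0.25, 0.01, -0.23, 0.01]]
-> (594.4, 358.2, 110, 11.4) [[0.53, -0.02, 0.0, 0.07], [0.53, -0.02, 0.0, 0.07], [0.53, -0.03, 0.0, 0.07], [0.53, -0.03, 0.0, 0.07], [0.52, -0.04, 0.0, 0.06]]
-> (594.4, 358.2, 110, 11.4) [[0.52, -0.04, 0.0, 0.07], [0.52, -0.05, 0.0, 0.06], [0.53, -0.05, 0.0, 0.07], [0.52, -0.06, 0.0, 0.06], [0.52, -0.06, 0.0, 0.07]]
-> (594.4, 358.2, 110, 11.4) [[0.53, -0.07, 0.0, 0.06], [0.52, -0.08, 0.0, 0.07]]
-> (594.4, 358.2, 20, 11.4) [[0.0, 0.0, 0.45, 0.0], [0.0, 0.0, 0.45, 0.0], [0.0, 0.0, 0.45, 0.0], [0.0, 0.0, 0.45, 0.0], [0.0, 0.0, 0.45, 0.0]]
```

View pics/s3.png

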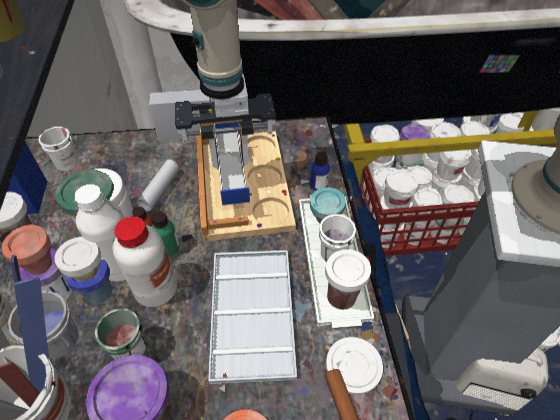

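Emit:
move_arm(
  targets=[
    [0.24, 0.02, -0.22, 0.0],
    [0.24, 0.02, -0.22, 0.0],
    [0.25, 0.02, -0.23, 0.0],
    [0.24, 0.02, -0.22, 0.0],
    [0.25, 0.02, -0.23, 0.0],
  ],
)

```text
clock: 31.9
tcp_pos: [0.6786, 0.1209, 0.1077]
ee_rot: [[-0.307, 0.952, 0.0], [0.952, 0.307, -0.0], [-0.0, 0.0, -1.0]]
force: [0.4, -0.2, -2.0]
finger_gap: 0.0479
finger_force: 30.0
```

Emit:
move_arm(
  targets=[
    [0.53, -0.02, 0.0, 0.07],
    [0.53, -0.02, 0.0, 0.07],
    [0.53, -0.03, 0.0, 0.07],
    [0.53, -0.03, 0.0, 0.07],
    [0.52, -0.04, 0.0, 0.06],
  ],
)

```text
clock: 32.52
tcp_pos: [0.6427, 0.2207, 0.1075]
ee_rot: [[-0.261, 0.965, 0.0], [0.965, 0.261, 0.0], [-0.0, 0.0, -1.0]]
force: [-0.2, 0.2, -2.6]
finger_gap: 0.0479
finger_force: 30.0
```

Emit:
move_arm(
  targets=[
    [0.52, -0.04, 0.0, 0.07],
    [0.52, -0.05, 0.0, 0.06],
    [0.53, -0.05, 0.0, 0.07],
    [0.52, -0.06, 0.0, 0.06],
    [0.52, -0.06, 0.0, 0.07],
  ],
)

```text
clock: 33.15
tcp_pos: [0.6071, 0.3194, 0.1074]
ee_rot: [[-0.216, 0.976, 0.0], [0.976, 0.216, 0.0], [0.0, 0.0, -1.0]]
force: [-0.0, 0.9, -2.3]
finger_gap: 0.0478
finger_force: 30.0
```

Emit:
move_arm(
  targets=[
    [0.53, -0.07, 0.0, 0.06],
    [0.52, -0.08, 0.0, 0.07],
    [0, 0, 0, 0],
    [0, 0, 0, 0],
  ],
)

```text
clock: 33.65
tcp_pos: [0.593, 0.3576, 0.1072]
ee_rot: [[-0.199, 0.98, 0.0], [0.98, 0.199, -0.001], [-0.001, 0.0, -1.0]]
force: [-0.3, -0.4, -1.7]
finger_gap: 0.0479
finger_force: 30.0
```

```bash
python3 - <<'E'
from h import *
p=shot('scene')
c=r.masks_of(p,'coater')
if c:
    q=cloud(p,c[0]['pixels']);print(c[0]['confidence'],np.percentile(q[:,2],[1,50,99]));q=q[(q[:,2]>.125)&(q[:,2]<.16)];print(cv2.minAreaRect((q[:,:2]*1000).astype(np.float32)))
p=shot('wrist')
c=r.masks_of(p,'drain_tray')
if c:
    q=cloud(p,c[0]['pixels']);q=q[abs(q[:,2]-.01)<.015];print('drain',cv2.minAreaRect((q[:,:2]*1000).astype(np.float32)))
from plan import *
plan([(594.4,358.2,24,11.4,5),(594.4,358.2,14.5,11.4,3)])
E
```

```text
0.66 [0.00252738 0.10816477 0.14279822]
((601.2103271484375, 408.7558288574219), (48.18512725830078, 134.402099609375), 33.158241271972656)
drain ((594.350341796875, 374.6659240722656), (141.3585968017578, 214.64926147460938), 11.704219818115234)
now [593.2 357.3 107.1] 11.4 t 33.85 gap 0.0477
-> (594.4, 358.2, 24, 11.4) [[0.0, 0.01, 0.42, 0.0], [0.0, 0.01, 0.41, 0.0], [0.01, 0.0, 0.42, 0.0], [0.0, 0.01, 0.41, 0.0], [0.01, 0.0, 0.42, 0.0]]
-> (594.4, 358.2, 14.5, 11.4) [[0.0, 0.0, 0.08, 0.0], [0.0, 0.0, 0.08, 0.0], [0.0, 0.0, 0.07, 0.0]]
```

Emit:
move_arm(
  targets=[
    [0.0, 0.01, 0.42, 0.0],
    [0.0, 0.01, 0.41, 0.0],
    [0.01, 0.0, 0.42, 0.0],
    [0.0, 0.01, 0.41, 0.0],
    [0.01, 0.0, 0.42, 0.0],
  ],
)

```text
clock: 34.48
tcp_pos: [0.5938, 0.3591, 0.0224]
ee_rot: [[-0.198, 0.98, -0.0], [0.98, 0.198, -0.0], [-0.0, -0.0, -1.0]]
force: [0.5, 0.2, -2.3]
finger_gap: 0.0476
finger_force: 30.0
```

Emit:
move_arm(
  targets=[
    [0.0, 0.0, 0.08, 0.0],
    [0.0, 0.0, 0.08, 0.0],
    [0.0, 0.0, 0.06, 0.0],
    [0, 0, 0, 0],
  ],
)

```text
clock: 34.98
tcp_pos: [0.5941, 0.3593, 0.0155]
ee_rot: [[-0.198, 0.98, 0.001], [0.98, 0.198, 0.0], [0.0, 0.001, -1.0]]
force: [-0.1, 0.9, -2.5]
finger_gap: 0.0481
finger_force: 30.0
```

Emit:
move_arm(
  targets=[
    [0, 0, 0.02, 0],
    [0, 0, 0, 0],
    [0, 0, 0, 0],
    [0, 0, 0, 0],
    [0, 0, 0, 0],
  ],
  hand=0.53,
)

```text
clock: 35.6
tcp_pos: [0.594, 0.3592, 0.0144]
ee_rot: [[-0.198, 0.98, 0.0], [0.98, 0.198, 0.0], [0.0, 0.0, -1.0]]
force: [-0.2, -0.4, 0.5]
finger_gap: 0.072
finger_force: 0.0
```

Emit:
move_arm(
  targets=[
    [0, 0, -0.3, 0],
    [0, 0, -0.6, 0],
    [0, 0, -0.8, 0],
    [0, 0, -0.9, 0],
    [0, 0, -0.9, 0],
  ],
)

```text
clock: 36.22
tcp_pos: [0.5939, 0.3592, 0.1564]
ee_rot: [[-0.198, 0.98, 0.001], [0.98, 0.198, 0.0], [0.0, 0.001, -1.0]]
force: [-0.1, 0.1, -0.3]
finger_gap: 0.0719
finger_force: 0.0
```

```bash
python3 - <<'E'
from h import *
p=shot('side','s4.png')
c=r.masks_of(p,'coater')
if c:
    q=cloud(p,c[0]['pixels']);print(c[0]['confidence'],np.percentile(q[:,2],[1,50,99]));q=q[(q[:,2]>.036)&(q[:,2]<.06)];print(cv2.minAreaRect((q[:,:2]*1000).astype(np.float32)))
for a in (('tall_tub',36,.104),('open_tub',33,.083),('short_tub',35,.057),('dye_bottle',10,.088)):print(tubtop(p,*a))
from plan import *
plan([(550,330,165,-15,6),(444.3,308.1,150,-48,6),(444.3,308.1,52,-48,5)])
E
```

```text
0.9 [0.00390509 0.01325203 0.05102152]
((593.8311157226562, 357.6683349609375), (52.49364471435547, 209.298095703125), 11.27268123626709)
(array([443.9, 308.1]), (444.3, 308.6), 35.5, 1011, 0.74)
(array([465. , 217.1]), (464.9, 217.1), 32.9, 291, 0.69)
(array([487.5, 130.5]), (486.7, 130.1), 35.7, 577, 0.68)
(array([510.4,  45.6]), (509.6, 44.9), 12.6, 90, 0.7)
now [593.  358.7 153. ] 11.4 t 36.52 gap 0.0719
-> (550, 330, 165, -15) [[-0.08, -0.2, -0.05, 0.55], [-0.1, -0.19, -0.05, 0.55], [-0.11, -0.18, -0.05, 0.55], [-0.13, -0.18, -0.05, 0.55], [-0.14, -0.17, -0.05, 0.55]]
-> (550, 330, 165, -15) [[-0.14, -0.15, -0.05, 0.55]]
-> (444.3, 308.1, 150, -48) [[-0.2, -0.4, 0.06, 0.69], [-0.24, -0.38, 0.06, 0.69], [-0.28, -0.36, 0.06, 0.69], [-0.31, -0.33, 0.07, 0.69], [-0.34, -0.3, 0.06, 0.68]]
-> (444.3, 308.1, 150, -48) [[-0.36, -0.26, 0.07, 0.69]]
-> (444.3, 308.1, 52, -48) [[0.0, 0.0, 0.49, 0.0], [0.0, 0.0, 0.49, 0.0], [0.0, 0.0, 0.49, 0.0], [0.0, 0.0, 0.49, 0.0], [0.0, 0.0, 0.49, 0.0]]
```

View pics/s4.png

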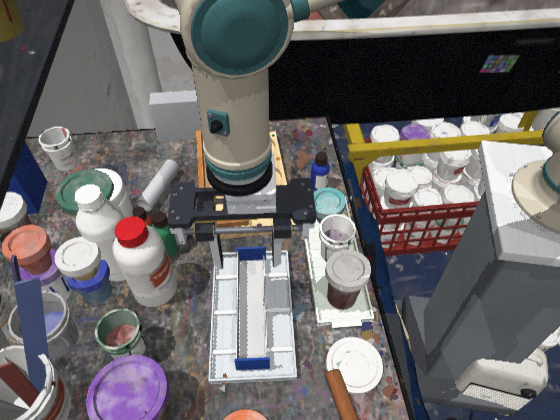

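```bash
python3 - <<'E'
from plan import *
plan([(487.8,130.6,135,-48,10),(487.8,130.6,20.5,-48,5)])
E
```

```text
now [593.  358.7 153. ] 11.4 t 36.52 gap 0.0719
-> (487.8, 130.6, 135, -48) [[-0.51, -0.37, 0.05, 0.74], [-0.54, -0.32, 0.04, 0.74], [-0.57, -0.26, 0.05, 0.74], [-0.6, -0.2, 0.04, 0.74], [-0.61, -0.14, 0.05, 0.74]]
-> (487.8, 130.6, 135, -48) [[-0.62, -0.07, 0.04, 0.75], [-0.63, -0.01, 0.05, 0.74], [-0.62, 0.06, 0.04, 0.75], [-0.62, 0.13, 0.05, 0.74], [-0.6, 0.19, 0.04, 0.75]]
-> (487.8, 130.6, 20.5, -48) [[0.0, 0.0, 0.57, 0.0], [0.0, 0.0, 0.57, 0.0], [0.0, 0.0, 0.57, 0.0], [0.0, 0.0, 0.58, 0.0], [0.0, 0.0, 0.57, 0.0]]
```

Emit:
move_arm(
  targets=[
    [-0.51, -0.37, 0.05, 0.74],
    [-0.54, -0.32, 0.04, 0.74],
    [-0.57, -0.26, 0.05, 0.74],
    [-0.6, -0.2, 0.04, 0.74],
    [-0.61, -0.14, 0.05, 0.74],
  ],
  hand=1,
)

```text
clock: 37.15
tcp_pos: [0.5395, 0.244, 0.1432]
ee_rot: [[0.315, 0.949, -0.003], [0.949, -0.315, -0.001], [-0.002, -0.003, -1.0]]
force: [-0.2, -0.4, 0.9]
finger_gap: 0.0945
finger_force: 0.0
```

Emit:
move_arm(
  targets=[
    [-0.62, -0.07, 0.04, 0.75],
    [-0.63, -0.01, 0.05, 0.74],
    [-0.62, 0.06, 0.04, 0.75],
    [-0.62, 0.13, 0.05, 0.74],
    [-0.6, 0.19, 0.04, 0.75],
  ],
)

```text
clock: 37.78
tcp_pos: [0.4871, 0.13, 0.1346]
ee_rot: [[0.745, 0.667, -0.003], [0.667, -0.745, -0.001], [-0.003, -0.002, -1.0]]
force: [0.3, -0.6, -0.2]
finger_gap: 0.094
finger_force: 0.0
```

Emit:
move_arm(
  targets=[
    [0, 0, 0, 0],
    [0, 0, 0, 0],
  ],
)

```text
clock: 38.02
tcp_pos: [0.4888, 0.1314, 0.1357]
ee_rot: [[0.742, 0.67, -0.001], [0.67, -0.742, 0.0], [-0.0, -0.001, -1.0]]
force: [-0.5, 1.4, 0.8]
finger_gap: 0.0942
finger_force: 0.0
```

```bash
python3 - <<'E'
from h import *
p=shot('wrist')
for a in (('open_tub',33,.083),('short_tub',35,.057),('dye_bottle',10,.088)):print(tubtop(p,*a))
from plan import *
plan([(487.8,130.6,20.5,-48,5)])
E
```

```text
(array([466.6, 218.7]), (466.4, 218.2), 32.6, 1635, 0.96)
(array([488.2, 131.7]), (488.4, 131.4), 34.7, 2753, 0.56)
(array([510.2,  46.9]), (501.7, 49.6), 5.6, 35, 0.95)
now [489.  131.6 136.1] -47.9 t 38.23 gap 0.0941
-> (487.8, 130.6, 20.5, -48) [[-0.01, 0.0, 0.58, 0.0], [-0.01, 0.0, 0.58, 0.0], [-0.01, 0.0, 0.58, 0.0], [0.0, 0.0, 0.57, 0.0], [-0.01, 0.0, 0.58, 0.01]]
```

Emit:
move_arm(
  targets=[
    [0.0, 0.0, 0.58, 0.0],
    [0.0, 0.0, 0.58, 0.0],
    [0.0, 0.0, 0.58, 0.0],
    [0.0, 0.0, 0.57, 0.0],
    [0.0, 0.0, 0.56, 0.0],
  ],
)

```text
clock: 38.85
tcp_pos: [0.4891, 0.1315, 0.0207]
ee_rot: [[0.742, 0.67, 0.0], [0.67, -0.742, 0.0], [0.0, 0.0, -1.0]]
force: [-0.1, -0.9, -0.0]
finger_gap: 0.0937
finger_force: 0.0
```

Emit:
move_arm(
  targets=[
    [0, 0, 0, 0],
    [0, 0, 0, 0],
    [0, 0, 0, 0],
    [0, 0, 0, 0],
    [0, 0, 0, 0],
  ],
  hand=-1,
)

```text
clock: 39.48
tcp_pos: [0.4895, 0.1312, 0.0223]
ee_rot: [[0.743, 0.669, 0.002], [0.669, -0.743, 0.0], [0.002, 0.001, -1.0]]
force: [-1.1, 1.3, 4.8]
finger_gap: 0.0619
finger_force: 30.0
```

Emit:
move_arm(
  targets=[
    [0, 0, -0.3, 0],
    [0, 0, -0.6, 0],
    [0, 0, -0.7, 0],
    [0, 0, -0.7, 0],
    [0, 0, -0.5, 0],
  ],
)

```text
clock: 40.1
tcp_pos: [0.4888, 0.1308, 0.1351]
ee_rot: [[0.743, 0.669, 0.001], [0.669, -0.743, -0.0], [0.001, 0.001, -1.0]]
force: [0.1, -1.0, -1.6]
finger_gap: 0.0615
finger_force: 30.0
```

```bash
python3 - <<'E'
from plan import *
plan([(654,-42,132,-48,14)])
E
```

```text
now [488.8 130.8 135.1] -48.0 t 40.1 gap 0.0615
-> (654, -42, 132, -48) [[0.01, 0.43, 0.01, 0.0], [0.01, 0.43, 0.01, 0.0], [0.01, 0.43, 0.0, 0.0], [0.01, 0.43, 0.01, 0.0], [0.01, 0.43, 0.0, 0.0]]
-> (654, -42, 132, -48) [[0.01, 0.42, 0.01, 0.0], [0.01, 0.43, 0.0, 0.0], [0.02, 0.42, 0.01, 0.0], [0.01, 0.43, 0.0, 0.0], [0.02, 0.42, 0.01, 0.0]]
-> (654, -42, 132, -48) [[0.01, 0.43, 0.0, 0.0], [0.02, 0.42, 0.01, 0.0], [0.01, 0.43, 0.0, 0.0], [0.02, 0.42, 0.01, 0.0]]
```

Emit:
move_arm(
  targets=[
    [0.01, 0.43, 0.01, 0.0],
    [0.01, 0.43, 0.01, 0.0],
    [0.01, 0.43, 0.0, 0.0],
    [0.01, 0.43, 0.01, 0.0],
    [0.01, 0.43, 0.0, 0.0],
  ],
)

```text
clock: 40.72
tcp_pos: [0.5485, 0.0672, 0.1316]
ee_rot: [[0.744, 0.669, -0.001], [0.669, -0.744, -0.0], [-0.001, -0.001, -1.0]]
force: [-0.3, -0.1, -1.7]
finger_gap: 0.0614
finger_force: 30.0
```

Emit:
move_arm(
  targets=[
    [0.01, 0.42, 0.01, 0.0],
    [0.01, 0.43, 0.0, 0.0],
    [0.02, 0.42, 0.01, 0.0],
    [0.01, 0.43, 0.0, 0.0],
    [0.02, 0.42, 0.01, 0.0],
  ],
)

```text
clock: 41.35
tcp_pos: [0.6074, 0.0064, 0.1311]
ee_rot: [[0.743, 0.669, 0.0], [0.669, -0.743, -0.0], [0.0, 0.0, -1.0]]
force: [-0.1, 0.7, -1.7]
finger_gap: 0.0619
finger_force: 30.0
```

Emit:
move_arm(
  targets=[
    [0.01, 0.43, 0.0, 0.0],
    [0.02, 0.42, 0.01, 0.0],
    [0.01, 0.43, 0.0, 0.0],
    [0.02, 0.42, 0.01, 0.0],
    [0, 0, 0, 0],
  ],
)

```text
clock: 41.98
tcp_pos: [0.6548, -0.0428, 0.13]
ee_rot: [[0.744, 0.668, 0.0], [0.668, -0.744, -0.0], [0.0, 0.0, -1.0]]
force: [0.3, 0.8, -1.1]
finger_gap: 0.0614
finger_force: 30.0
```

```bash
python3 - <<'E'
from plan import *
plan([(654,-42,29,-48,5),(654,-42,24,-48,3)])
E
```

```text
now [654.8 -42.8 130. ] -48.1 t 41.98 gap 0.0614
-> (654, -42, 29, -48) [[0.0, -0.01, 0.5, 0.0], [0.0, 0.0, 0.51, 0.0], [0.0, -0.01, 0.5, 0.0], [0.0, 0.0, 0.51, 0.0], [0.0, -0.01, 0.5, -0.01]]
-> (654, -42, 24, -48) [[0.0, 0.0, 0.04, 0.0], [0.0, 0.0, 0.04, 0.0], [0.0, 0.0, 0.05, 0.0]]
```

Emit:
move_arm(
  targets=[
    [0.0, -0.01, 0.5, 0.0],
    [0.0, 0.0, 0.51, 0.0],
    [0.0, -0.01, 0.5, 0.0],
    [0.0, 0.0, 0.51, 0.0],
    [0.0, -0.01, 0.5, 0.0],
  ],
)

```text
clock: 42.6
tcp_pos: [0.6525, -0.0402, 0.029]
ee_rot: [[0.743, 0.669, -0.001], [0.669, -0.743, 0.0], [-0.0, -0.001, -1.0]]
force: [-0.5, 0.0, -1.6]
finger_gap: 0.0616
finger_force: 30.0
```

Emit:
move_arm(
  targets=[
    [0.0, 0.0, 0.05, 0.0],
    [0.0, 0.0, 0.04, 0.0],
    [0.0, 0.0, 0.04, 0.0],
    [0, 0, 0, 0],
  ],
)

```text
clock: 43.1
tcp_pos: [0.6538, -0.0408, 0.0254]
ee_rot: [[0.743, 0.669, 0.002], [0.669, -0.743, -0.0], [0.001, 0.002, -1.0]]
force: [0.1, 0.2, 0.9]
finger_gap: 0.0618
finger_force: 30.0
```

Emit:
move_arm(
  targets=[
    [0, 0, 0, 0],
    [0, 0, 0, 0],
    [0, 0, 0, 0],
    [0, 0, 0, 0],
    [0, 0, 0, 0],
  ],
  hand=1,
)

```text
clock: 43.72
tcp_pos: [0.6531, -0.0408, 0.0242]
ee_rot: [[0.743, 0.669, 0.0], [0.669, -0.743, -0.0], [0.0, 0.0, -1.0]]
force: [-0.0, 0.4, 0.2]
finger_gap: 0.0941
finger_force: 0.0
```

Emit:
move_arm(
  targets=[
    [0, 0, -0.5, 0],
    [0, 0, -0.6, 0],
    [0, 0, -0.7, 0],
    [0, 0, -0.7, 0],
    [0, 0, -0.5, 0],
  ],
)

```text
clock: 44.35
tcp_pos: [0.6534, -0.0409, 0.1457]
ee_rot: [[0.743, 0.669, 0.002], [0.669, -0.743, -0.0], [0.001, 0.001, -1.0]]
force: [0.1, -0.1, -0.3]
finger_gap: 0.0945
finger_force: 0.0
```

```bash
python3 - <<'E'
from h import *
p=shot('wrist')
for a in (('open_tub',33,.083),('short_tub',35,.059),('dye_bottle',10,.088)):print(tubtop(p,*a))
from plan import *
plan([(466.6,218.7,137,-48,18),(466.6,218.7,37.5,-48,5)])
E
```

```text
None
(array([652.2, -40.4]), (652.6, -40.6), 34.7, 3526, 0.68)
(array([512.8,  44.1]), (517.8, 38.9), 6.8, 39, 0.76)
now [652.9 -40.8 144. ] -48.0 t 44.55 gap 0.0941
-> (466.6, 218.7, 137, -48) [[0.05, -0.44, 0.01, 0.0], [0.05, -0.44, 0.01, 0.0], [0.05, -0.44, 0.01, 0.0], [0.05, -0.44, 0.01, 0.0], [0.05, -0.44, 0.01, 0.0]]
-> (466.6, 218.7, 137, -48) [[0.05, -0.44, 0.01, 0.0], [0.05, -0.44, 0.01, 0.0], [0.05, -0.44, 0.01, 0.0], [0.05, -0.44, 0.01, 0.0], [0.05, -0.44, 0.01, 0.0]]
-> (466.6, 218.7, 137, -48) [[0.05, -0.44, 0.01, 0.0], [0.05, -0.44, 0.01, 0.0], [0.05, -0.44, 0.01, 0.0], [0.05, -0.44, 0.01, 0.0], [0.05, -0.44, 0.01, 0.0]]
-> (466.6, 218.7, 137, -48) [[0.04, -0.45, 0.01, 0.0], [0.05, -0.44, 0.01, 0.0], [0.04, -0.45, 0.01, 0.0]]
-> (466.6, 218.7, 37.5, -48) [[0.0, 0.0, 0.5, 0.0], [0.0, 0.0, 0.5, 0.0], [0.0, 0.0, 0.49, 0.0], [0.0, 0.0, 0.5, 0.0], [0.0, 0.0, 0.49, 0.0]]
```

Emit:
move_arm(
  targets=[
    [0.09, -0.8, 0.02, 0],
    [0.09, -0.8, 0.02, 0],
    [0.09, -0.8, 0.02, 0],
    [0.09, -0.8, 0.02, 0],
    [0.09, -0.8, 0.02, 0],
  ],
)

```text
clock: 45.18
tcp_pos: [0.5577, 0.0909, 0.1386]
ee_rot: [[0.743, 0.669, -0.003], [0.669, -0.743, -0.0], [-0.002, -0.002, -1.0]]
force: [-0.5, -0.7, -0.4]
finger_gap: 0.0941
finger_force: 0.0
```

Emit:
move_arm(
  targets=[
    [0.09, -0.8, 0.02, 0],
    [0.09, -0.8, 0.02, 0],
    [0.09, -0.8, 0.02, 0],
    [0.09, -0.8, 0.02, 0],
    [0.09, -0.78, 0.02, 0],
  ],
)

```text
clock: 45.8
tcp_pos: [0.4645, 0.221, 0.1348]
ee_rot: [[0.743, 0.669, -0.003], [0.669, -0.743, -0.001], [-0.002, -0.001, -1.0]]
force: [0.1, 0.5, -0.2]
finger_gap: 0.094
finger_force: 0.0
```

Emit:
move_arm(
  targets=[
    [0, 0, 0, 0],
    [0, 0, 0, 0],
  ],
)

```text
clock: 46.05
tcp_pos: [0.4663, 0.2199, 0.1356]
ee_rot: [[0.743, 0.669, -0.001], [0.669, -0.743, -0.001], [-0.001, 0.0, -1.0]]
force: [-0.1, -0.3, -0.2]
finger_gap: 0.094
finger_force: 0.0
```

```bash
python3 - <<'E'
from h import *
p=shot('wrist')
for a in (('tall_tub',36,.104),('open_tub',33,.083)):print(tubtop(p,*a))
from plan import *
plan([(466.6,218.7,37.5,-48,5)])
E
```

```text
(array([444.5, 309.3]), (444.6, 309.4), 35.7, 4766, 0.87)
(array([465.8, 218.8]), (466.5, 218.6), 32.1, 1352, 0.71)
now [466.9 219.6 136. ] -48.1 t 46.2 gap 0.0938
-> (466.6, 218.7, 37.5, -48) [[0.0, 0.0, 0.49, 0.0], [-0.01, 0.0, 0.49, 0.0], [0.0, 0.0, 0.49, 0.0], [-0.01, 0.01, 0.5, 0.0], [0.0, 0.0, 0.49, -0.01]]
```

Emit:
move_arm(
  targets=[
    [0.0, 0.0, 0.49, 0.0],
    [-0.01, 0.0, 0.49, 0.0],
    [0.0, 0.0, 0.49, 0.0],
    [-0.01, 0.01, 0.5, 0.0],
    [0.0, 0.0, 0.48, 0.0],
  ],
)

```text
clock: 46.82
tcp_pos: [0.4666, 0.2189, 0.0376]
ee_rot: [[0.744, 0.668, 0.0], [0.668, -0.744, -0.0], [0.0, 0.0, -1.0]]
force: [-0.7, -1.0, -0.2]
finger_gap: 0.0939
finger_force: 0.0
```

Emit:
move_arm(
  targets=[
    [0, 0, 0, 0],
    [0, 0, 0, 0],
    [0, 0, 0, 0],
    [0, 0, 0, 0],
    [0, 0, 0, 0],
  ],
  hand=-1,
)

```text
clock: 47.45
tcp_pos: [0.4669, 0.2197, 0.0391]
ee_rot: [[0.743, 0.669, 0.002], [0.669, -0.743, 0.0], [0.002, 0.001, -1.0]]
force: [0.7, -1.8, 4.1]
finger_gap: 0.0617
finger_force: 30.0
```

Emit:
move_arm(
  targets=[
    [0, 0, -0.3, 0],
    [0, 0, -0.5, 0],
    [0, 0, -0.6, 0],
    [0, 0, -0.6, 0],
    [0, 0, -0.5, 0],
  ],
)

```text
clock: 48.08
tcp_pos: [0.4653, 0.2198, 0.1394]
ee_rot: [[0.743, 0.669, -0.0], [0.669, -0.743, 0.0], [-0.0, -0.0, -1.0]]
force: [-0.4, 0.2, -1.9]
finger_gap: 0.0614
finger_force: 30.0
```

```bash
python3 - <<'E'
from plan import *
plan([(625,50.3,140,-48,14)])
E
```

```text
now [465.3 219.8 139.4] -48.0 t 48.08 gap 0.0614
-> (625, 50.3, 140, -48) [[0.01, 0.42, 0.0, 0.0], [0.01, 0.42, 0.0, 0.0], [0.01, 0.41, 0.0, 0.0], [0.01, 0.42, 0.0, 0.0], [0.01, 0.41, 0.0, 0.0]]
-> (625, 50.3, 140, -48) [[0.01, 0.42, 0.0, 0.0], [0.01, 0.41, 0.0, 0.0], [0.01, 0.42, 0.0, 0.0], [0.01, 0.41, 0.0, 0.0], [0.01, 0.42, 0.0, 0.0]]
-> (625, 50.3, 140, -48) [[0.01, 0.41, 0.0, 0.0], [0.01, 0.42, -0.01, 0.0], [0.01, 0.41, 0.0, 0.0], [0.0, 0.42, -0.01, 0.0]]
```

Emit:
move_arm(
  targets=[
    [0.01, 0.42, 0.0, 0.0],
    [0.01, 0.42, 0.0, 0.0],
    [0.01, 0.41, 0.0, 0.0],
    [0.01, 0.42, 0.0, 0.0],
    [0.01, 0.41, 0.0, 0.0],
  ],
)

```text
clock: 48.7
tcp_pos: [0.5238, 0.158, 0.1377]
ee_rot: [[0.744, 0.669, -0.001], [0.669, -0.744, -0.0], [-0.001, -0.0, -1.0]]
force: [-0.6, 0.2, -2.8]
finger_gap: 0.0612
finger_force: 30.0
```

Emit:
move_arm(
  targets=[
    [0.01, 0.42, 0.0, 0.0],
    [0.01, 0.41, 0.0, 0.0],
    [0.01, 0.42, 0.0, 0.0],
    [0.01, 0.41, 0.0, 0.0],
    [0.01, 0.42, 0.0, 0.0],
  ],
)

```text
clock: 49.32
tcp_pos: [0.5809, 0.0979, 0.1383]
ee_rot: [[0.743, 0.669, 0.0], [0.669, -0.743, 0.0], [0.0, 0.0, -1.0]]
force: [-0.4, 0.6, -1.5]
finger_gap: 0.0615
finger_force: 30.0
```

Emit:
move_arm(
  targets=[
    [0.01, 0.41, 0.0, 0.0],
    [0.01, 0.42, 0.0, 0.0],
    [0.01, 0.41, 0.0, 0.0],
    [0.0, 0.42, 0.0, 0.0],
    [0, 0, 0, 0],
  ],
)

```text
clock: 49.95
tcp_pos: [0.6265, 0.049, 0.1381]
ee_rot: [[0.744, 0.668, 0.0], [0.668, -0.744, -0.0], [0.0, 0.0, -1.0]]
force: [-0.1, 0.7, -2.4]
finger_gap: 0.0618
finger_force: 30.0
```

```bash
python3 - <<'E'
from plan import *
plan([(625.5,50.3,46,-48,5),(625.5,50.3,40,-48,3)])
E
```

```text
now [626.5  49.  138.1] -48.1 t 49.95 gap 0.0618
-> (625.5, 50.3, 46, -48) [[0.0, -0.01, 0.46, 0.0], [0.0, -0.01, 0.46, 0.0], [0.0, -0.01, 0.46, 0.0], [0.0, -0.01, 0.46, 0.0], [0.0, 0.0, 0.46, -0.01]]
-> (625.5, 50.3, 40, -48) [[0.0, 0.0, 0.05, 0.0], [0.0, 0.0, 0.05, 0.0], [0.0, 0.0, 0.05, 0.0]]
```

Emit:
move_arm(
  targets=[
    [0.0, -0.01, 0.46, 0.0],
    [0.0, -0.01, 0.46, 0.0],
    [0.0, -0.01, 0.46, 0.0],
    [0.0, 0.0, 0.46, 0.0],
    [0.0, 0.0, 0.46, 0.0],
  ],
)

```text
clock: 50.58
tcp_pos: [0.6243, 0.0516, 0.0458]
ee_rot: [[0.743, 0.669, -0.0], [0.669, -0.743, 0.0], [0.0, -0.001, -1.0]]
force: [0.1, -0.0, -2.3]
finger_gap: 0.0614
finger_force: 30.0
```

Emit:
move_arm(
  targets=[
    [0.0, 0.0, 0.05, 0.0],
    [0.0, 0.0, 0.05, 0.0],
    [0.0, 0.0, 0.04, 0.0],
    [0, 0, 0, 0],
  ],
)

```text
clock: 51.08
tcp_pos: [0.6254, 0.0512, 0.0421]
ee_rot: [[0.743, 0.669, 0.002], [0.669, -0.743, 0.0], [0.002, 0.001, -1.0]]
force: [-0.2, 0.1, 4.2]
finger_gap: 0.0615
finger_force: 30.0
```

Emit:
move_arm(
  targets=[
    [0, 0, 0, 0],
    [0, 0, 0, 0],
    [0, 0, 0, 0],
    [0, 0, 0, 0],
    [0, 0, 0, 0],
  ],
  hand=1,
)

```text
clock: 51.7
tcp_pos: [0.6247, 0.051, 0.0406]
ee_rot: [[0.743, 0.669, -0.0], [0.669, -0.743, -0.0], [-0.0, 0.0, -1.0]]
force: [-0.0, -0.0, -0.7]
finger_gap: 0.0943
finger_force: 0.0
```

Emit:
move_arm(
  targets=[
    [0, 0, -0.5, 0],
    [0, 0, -0.6, 0],
    [0, 0, -0.7, 0],
    [0, 0, -0.7, 0],
    [0, 0, -0.7, 0],
  ],
)

```text
clock: 52.32
tcp_pos: [0.6246, 0.051, 0.1695]
ee_rot: [[0.743, 0.669, -0.0], [0.669, -0.743, -0.0], [-0.0, 0.0, -1.0]]
force: [0.5, 1.2, 0.1]
finger_gap: 0.094
finger_force: 0.0
```

```bash
python3 - <<'E'
from h import *
p=shot('wrist')
for a in (('tall_tub',36,.104),('open_tub',33,.086),('short_tub',35,.059)):print(tubtop(p,*a))
from plan import *
plan([(444.6,309,165,-48,10),(444.6,309,51,-48,5)])
E
```

```text
None
(array([624.9,  49.9]), (625.4, 50.1), 32.5, 1096, 0.79)
(array([652.6, -40.6]), (652.9, -39.9), 34.5, 1642, 0.82)
now [624.6  51.  168.4] -48.0 t 52.52 gap 0.094
-> (444.6, 309, 165, -48) [[0.1, -0.78, 0.01, 0.0], [0.1, -0.78, 0.01, 0.0], [0.1, -0.78, 0.01, 0.0], [0.1, -0.78, 0.01, 0.0], [0.1, -0.78, 0.01, 0.0]]
-> (444.6, 309, 165, -48) [[0.09, -0.78, 0.01, 0.0], [0.1, -0.78, 0.01, 0.0], [0.09, -0.78, 0.01, 0.0], [0.1, -0.78, 0.0, 0.0], [0.09, -0.78, 0.01, 0.0]]
-> (444.6, 309, 51, -48) [[0.0, 0.0, 0.57, 0.0], [0.0, 0.0, 0.57, 0.0], [0.0, 0.0, 0.57, 0.0], [0.0, 0.0, 0.57, 0.0], [0.0, 0.0, 0.57, 0.0]]
```

Emit:
move_arm(
  targets=[
    [0.1, -0.78, 0.01, 0.0],
    [0.1, -0.78, 0.01, 0.0],
    [0.1, -0.78, 0.01, 0.0],
    [0.1, -0.78, 0.01, 0.0],
    [0.1, -0.78, 0.01, 0.0],
  ],
)

```text
clock: 53.15
tcp_pos: [0.5334, 0.1808, 0.1646]
ee_rot: [[0.743, 0.669, -0.003], [0.669, -0.743, -0.001], [-0.003, -0.002, -1.0]]
force: [0.3, 0.2, 0.1]
finger_gap: 0.094
finger_force: 0.0
```

Emit:
move_arm(
  targets=[
    [0.09, -0.78, 0.01, 0.0],
    [0.1, -0.78, 0.01, 0.0],
    [0.09, -0.78, 0.01, 0.0],
    [0.1, -0.78, 0.0, 0.0],
    [0.09, -0.78, 0.01, 0.0],
  ],
)

```text
clock: 53.78
tcp_pos: [0.4431, 0.3091, 0.1631]
ee_rot: [[0.743, 0.669, -0.003], [0.669, -0.743, -0.002], [-0.003, -0.001, -1.0]]
force: [-0.2, 0.6, -0.0]
finger_gap: 0.0941
finger_force: 0.0
```

Emit:
move_arm(
  targets=[
    [0, 0, 0, 0],
    [0, 0, 0, 0],
  ],
)

```text
clock: 54.02
tcp_pos: [0.4446, 0.3081, 0.164]
ee_rot: [[0.743, 0.669, -0.001], [0.669, -0.743, -0.002], [-0.002, 0.0, -1.0]]
force: [-0.4, 0.5, 1.0]
finger_gap: 0.0938
finger_force: 0.0
```

```bash
python3 - <<'E'
from plan import *
plan([(444.6,309,51,-48,5)])
E
```

```text
now [444.6 308.1 164. ] -48.0 t 54.02 gap 0.0938
-> (444.6, 309, 51, -48) [[0.0, 0.0, 0.56, 0.0], [0.0, 0.0, 0.57, 0.0], [0.01, -0.01, 0.56, 0.0], [0.0, 0.0, 0.57, 0.0], [0.01, -0.01, 0.56, 0.0]]
```

Emit:
move_arm(
  targets=[
    [0.0, 0.0, 0.56, 0.0],
    [0.0, 0.0, 0.57, 0.0],
    [0.01, 0.0, 0.56, 0.0],
    [0.0, 0.0, 0.57, 0.0],
    [0.0, 0.0, 0.56, 0.0],
  ],
)

```text
clock: 54.65
tcp_pos: [0.4458, 0.3079, 0.0511]
ee_rot: [[0.744, 0.668, -0.0], [0.668, -0.744, -0.001], [-0.0, 0.0, -1.0]]
force: [0.3, -0.0, -0.9]
finger_gap: 0.0938
finger_force: 0.0
```

Emit:
move_arm(
  targets=[
    [0, 0, 0, 0],
    [0, 0, 0, 0],
    [0, 0, 0, 0],
    [0, 0, 0, 0],
    [0, 0, 0, 0],
  ],
  hand=-1,
)

```text
clock: 55.28
tcp_pos: [0.446, 0.3093, 0.0533]
ee_rot: [[0.743, 0.669, 0.002], [0.669, -0.743, 0.001], [0.002, 0.001, -1.0]]
force: [0.5, -1.2, 2.6]
finger_gap: 0.0646
finger_force: 30.0
```

Emit:
move_arm(
  targets=[
    [0, 0, -0.3, 0],
    [0, 0, -0.5, 0],
    [0, 0, -0.6, 0],
    [0, 0, -0.7, 0],
    [0, 0, -0.6, 0],
  ],
)

```text
clock: 55.9
tcp_pos: [0.4446, 0.3091, 0.1615]
ee_rot: [[0.743, 0.669, -0.0], [0.669, -0.743, 0.0], [-0.0, -0.0, -1.0]]
force: [0.4, -0.0, -2.0]
finger_gap: 0.0647
finger_force: 30.0
```

```bash
python3 - <<'E'
from plan import *
plan([(598.2,147.2,165,-48,14)])
E
```

```text
now [444.6 309.1 161.5] -48.0 t 55.9 gap 0.0647
-> (598.2, 147.2, 165, -48) [[0.01, 0.4, -0.01, 0.0], [0.01, 0.4, -0.01, 0.0], [0.01, 0.4, -0.01, 0.0], [0.01, 0.4, -0.01, 0.0], [0.01, 0.4, 0.0, 0.0]]
-> (598.2, 147.2, 165, -48) [[0.01, 0.4, -0.01, 0.0], [0.01, 0.4, 0.0, 0.0], [0.01, 0.4, -0.01, 0.0], [0.01, 0.4, 0.0, 0.0], [0.01, 0.4, -0.01, 0.0]]
-> (598.2, 147.2, 165, -48) [[0.01, 0.39, 0.0, 0.0], [0.01, 0.4, -0.01, 0.0], [0.01, 0.39, 0.0, 0.0], [0.01, 0.4, -0.01, 0.0]]
```

Emit:
move_arm(
  targets=[
    [0.01, 0.4, -0.01, 0.0],
    [0.01, 0.4, -0.01, 0.0],
    [0.01, 0.4, -0.01, 0.0],
    [0.01, 0.4, -0.01, 0.0],
    [0.01, 0.4, 0.0, 0.0],
  ],
)

```text
clock: 56.52
tcp_pos: [0.5008, 0.2499, 0.1614]
ee_rot: [[0.744, 0.669, -0.001], [0.669, -0.744, -0.0], [-0.001, -0.0, -1.0]]
force: [0.4, 0.0, -1.8]
finger_gap: 0.0647
finger_force: 30.0
```

Emit:
move_arm(
  targets=[
    [0.01, 0.4, -0.01, 0.0],
    [0.01, 0.4, 0.0, 0.0],
    [0.01, 0.4, -0.01, 0.0],
    [0.01, 0.4, 0.0, 0.0],
    [0.01, 0.4, -0.01, 0.0],
  ],
)

```text
clock: 57.15
tcp_pos: [0.5558, 0.1921, 0.1631]
ee_rot: [[0.743, 0.669, 0.0], [0.669, -0.743, -0.0], [0.0, 0.0, -1.0]]
force: [-0.6, -0.3, -1.5]
finger_gap: 0.0645
finger_force: 30.0
```

Emit:
move_arm(
  targets=[
    [0.01, 0.39, 0.0, 0.0],
    [0.01, 0.4, -0.01, 0.0],
    [0.01, 0.39, 0.0, 0.0],
    [0.01, 0.4, -0.01, 0.0],
    [0, 0, 0, 0],
  ],
)

```text
clock: 57.78
tcp_pos: [0.5996, 0.146, 0.1638]
ee_rot: [[0.744, 0.668, 0.0], [0.668, -0.744, -0.0], [0.0, 0.0, -1.0]]
force: [-0.5, 0.0, -1.9]
finger_gap: 0.0645
finger_force: 30.0
```

```bash
python3 - <<'E'
from plan import *
plan([(598.2,147,60,-48,5),(598.2,147,54,-48,3)])
E
```

```text
now [599.6 146.  163.8] -48.1 t 57.77 gap 0.0645
-> (598.2, 147, 60, -48) [[0.0, -0.01, 0.52, 0.0], [0.0, -0.01, 0.52, 0.0], [0.0, -0.01, 0.52, 0.0], [0.0, -0.01, 0.52, -0.01], [-0.01, 0.0, 0.51, 0.0]]
-> (598.2, 147, 54, -48) [[0.0, 0.0, 0.05, 0.0], [0.0, 0.0, 0.05, 0.0], [0.0, 0.0, 0.05, 0.0]]
```

Emit:
move_arm(
  targets=[
    [0.0, -0.01, 0.52, 0.0],
    [0.0, -0.01, 0.52, 0.0],
    [0.0, -0.01, 0.52, 0.0],
    [0.0, 0.0, 0.52, 0.0],
    [0.0, 0.0, 0.51, 0.0],
  ],
)

```text
clock: 58.4
tcp_pos: [0.5974, 0.1484, 0.0598]
ee_rot: [[0.743, 0.669, -0.0], [0.669, -0.743, 0.0], [0.0, -0.001, -1.0]]
force: [0.1, 0.2, -1.6]
finger_gap: 0.0649
finger_force: 30.0
```

Emit:
move_arm(
  targets=[
    [0.0, 0.0, 0.05, 0.0],
    [0.0, 0.0, 0.05, 0.0],
    [0.0, 0.0, 0.04, 0.0],
    [0, 0, 0, 0],
  ],
)

```text
clock: 58.9
tcp_pos: [0.5985, 0.1482, 0.0563]
ee_rot: [[0.743, 0.669, 0.002], [0.669, -0.743, 0.001], [0.002, 0.001, -1.0]]
force: [-2.4, 0.4, 4.5]
finger_gap: 0.0647
finger_force: 30.0
```

Emit:
move_arm(
  targets=[
    [0, 0, 0, 0],
    [0, 0, 0, 0],
    [0, 0, 0, 0],
    [0, 0, 0, 0],
    [0, 0, 0, 0],
  ],
  hand=1,
)

```text
clock: 59.52
tcp_pos: [0.5978, 0.1478, 0.0546]
ee_rot: [[0.743, 0.669, -0.0], [0.669, -0.743, -0.0], [-0.0, 0.0, -1.0]]
force: [0.1, 0.2, -0.0]
finger_gap: 0.0939
finger_force: 0.0
```

Emit:
move_arm(
  targets=[
    [0, 0, -0.5, 0],
    [0, 0, -0.7, 0],
    [0, 0, -0.8, 0],
    [0, 0, -0.9, 0],
    [0, 0, -0.8, 0],
  ],
)

```text
clock: 60.15
tcp_pos: [0.5978, 0.1479, 0.204]
ee_rot: [[0.743, 0.669, 0.001], [0.669, -0.743, 0.0], [0.001, 0.0, -1.0]]
force: [0.2, 0.1, -0.6]
finger_gap: 0.0939
finger_force: 0.0
```

```bash
python3 - <<'E'
from h import *
for n in ('wrist','side'):
  p=shot(n,'end_%s.png'%n)
  for a in (('tall_tub',36,.106),('open_tub',33,.086),('short_tub',35,.059),('dye_bottle',10,.088)):print(n,a[0],tubtop(p,*a))
  c=r.masks_of(p,'coater')
  if c:
    q=cloud(p,c[0]['pixels']);q=q[(q[:,2]>.036)&(q[:,2]<.06)];print(cv2.minAreaRect((q[:,:2]*1000).astype(np.float32)) if len(q)>9 else 0)
a=cv2.imread('pics/end_side.png')[100:400,180:400];b=cv2.imread('pics/end_wrist.png')
cv2.imwrite('pics/end.png',np.hstack([cv2.resize(a,(308,420)),cv2.resize(b,(480,420))]))
E
```

```text
wrist tall_tub (array([597.2, 147.8]), (597.2, 148.2), 35.6, 3230, 0.66)
wrist open_tub (array([624.6,  49.5]), (625.3, 50.3), 32.7, 626, 0.64)
wrist short_tub (array([651.6, -39.8]), (652.6, -40.3), 35.1, 1125, 0.58)
wrist dye_bottle (array([501.7,  35.3]), (506.8, 40.4), 7.1, 56, 0.69)
((594.34130859375, 358.9708251953125), (51.891082763671875, 208.11265563964844), 11.59564208984375)
side tall_tub (array([596.1, 146.7]), (596.5, 146.6), 36.1, 827, 0.6)
side open_tub (array([623.4,  48. ]), (624.0, 48.8), 32.7, 214, 0.61)
side short_tub (array([652.8, -41.8]), (652.6, -42.5), 36.1, 442, 0.82)
side dye_bottle None
((594.011474609375, 357.705078125), (52.05525588989258, 209.13307189941406), 11.375210762023926)
```

View pics/end.png

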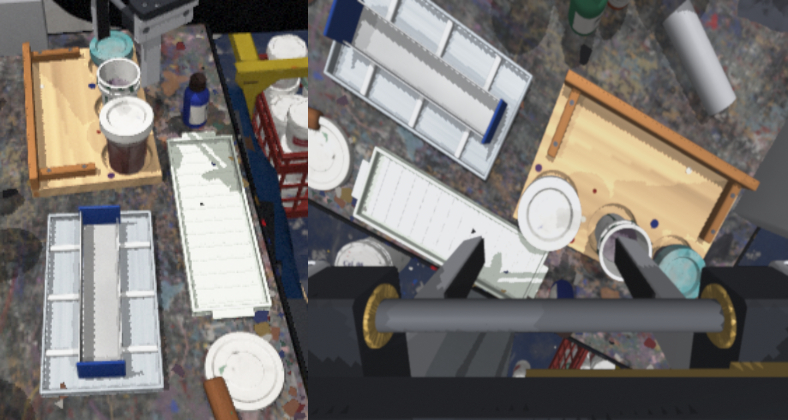

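The last views show all three tubs upright in their own recesses, with the coater upright and lengthwise in the drain tray. The bottle is still standing and the drip tray is empty.

```bash
python3 -c "
from workcell import r
print(r.hand_in())"
```

```text
the job is handed in; nothing more can be done
None
```

The job is handed in at about 60 s of the 131 s allowed: the coater lies right way up and lengthwise in the drain tray, the three tubs are upright in their original recesses (within about 3 mm of where they started), and the pigment bottle looks unmoved.

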